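Find the weak push-latch key by feel and blank it off

ROBOT

A 6-joint arm with a two-finger parallel gripper is mounted at the origin on the work surface. World frame = base frame: x ahead of the robot, y to its left, z up, the work surface at z = 0. Lengths are in m, angles in rad, forces in N, time in s.
With the tool pointing down it reaches from about 0.35 to 0.8 m from the base axis. Payload 7.3 kg.
Tool frame: the origin (TCP) lies at the very end of the fingers, on their centre line; the grasp point (between the pads) lies 19 mm behind it; z points along the fingers, y is the direction in which the jaws open and shut (so a half turn about z gives the same grasp; the last joint's range is limited). The gripper opens to 85 mm and grips with 20 to 120 N. Pads are 22 mm wide; open, the fingers measure 114 mm over their backs; the gripper's body (76 mm by 85 mm) begins 54 mm behind the grasp point. The pads swing forward as they close: fully open they stand 13 mm farther back than shut.
Start: joints at [1.169, 0.342, 1.524, -0, 1.275, -0.146], TCP at [0.133, 0.508, 0.202] pointing down, gripper open.
Joint ranges: [-2.53, 2.53], [-0.77, 2.02], [0.04, 2.7], [-1, 4.14], [0.28, 2.66], [-3.11, 3.11]. Speed limits (rad/s): [2.57, 2.57, 3.14, 3.14, 3.14, 3.14].

INTERFACE

Orientations are given as a rotation vector (axis times angle).
In Python, from workcell import robot gives the robot as it stands.
- The arm moves only by the tool move_arm, never from a script. Its argument "plan" is a list of rows, each an object of numbers: "x", "y", "z": the shift along the tool's x, y, z in mm; "spin": the turn about the tool's z in degrees; "claw": the closure, from 0 (fully open) to 1 (shut). A call has 1 to 12 rows; each row shifts and turns the commanded pose from where the row before left it, along the tool's axes as they then stand; what a row does not reach is not made up. A row lasts 1/12 s, in which the tool goes at most 41.7 mm and 7.16 degrees, less where a joint would pass 70% of its speed; a pose out of reach is approached as far as the arm can. A call is refused whole if a number of a shift passes 41.7 or a number of a turn 7.16, either way. A call with a gripper value outside its range is refused whole. The fingers move at their own pace and stop on an object; the grip force is fixed at half the most. Time passes only in rows, so rows that do not move let the fingers close. It gives the time, the measured TCP pose, the force and the opening at its end, in the units of the state.
- robot.state(): the state, without advancing time (a new reading comes with each control period).
- robot.get_image(name): name is "scene" or "top" or "wrist"; returns a dict with "color" (400x640x3 uint8, blue, green, red), "fovy" (degrees; the focal length in pixels is half the picture's height over the tangent of half this angle, whatever the lens; pixels are square), "cx", "cy" (the principal point, pixels), "R" (3x3) and "t" (3): a world point X has camera coordinates R X + t; the wrist camera has in their place "T_tool_cam" (4x4, takes a point from camera to tool coordinates, whose origin is the TCP and whose axes are the flange's). Camera axes: x right, y down, z forward; pixel columns grow to the right and rows downward; lengths in m; the calibration is good to about 2 mm. A picture is of the moment at which its call begins: read the wrist's pose just before it. There is no depth.
- robot.sign_off(): hands the job in, once; it reports no verdict.
Trained networks look in a picture, given as the dict that the camera call returned (one of the last four; its "shot" number tells which), for a name from the list of things; names that differ only in an ending like _2 or _b are one class to them, and where a whole thing is asked for, a point or a joint stands for the part that bears it (a point fixed in the world has none). Each returns a list of dicts, best first, with "p" (0 to 1); they miss things now and then, are a little off and sometimes report something else, mostly with a low value. They report only what shows in the picture. A call takes as long as a camera call.
- robot.search_frame(name, picture): "extent" ([centre column, centre row, width, height] in pixels, round what is visible of it).
- robot.masks_of(name, picture): "pixels" (400x640 bool, what is visible of it) and "extent" ([centre column, centre row, width, height] in pixels, round what is visible of it).
The state is a dict: "time_s": time; "joint_pos": joint angles; "qd": joint speeds; "effort": joint torques, N m; "eef_pos": TCP position; "eef_rot": TCP orientation; "ft_force": force on the tool from outside, world axes, zero at the start; "torque": the same for the moment, N m; "finger_gap": finger opening in m.
Only numpy, scipy, OpenCV 4.12 (cv2) and the standard library are available. Lean on these libraries where they do the work, as an engineer would, in place of code of your own. Each camera call takes 0.05 s, during which the arm holds its last target.

TASK

One of the four identical push-latch keys on the lamp switch box has a weak spring and gives way under much less force than the others. Find it by feel, pushing no key harder than about 8 N so that no good one is forced in, and press the weak key until it clicks and stays in; then set the blanking cover down over it, fully seated flat on the panel, and let go. Leave everything else where it is.

Things in the scene. Friction and masses are not known exactly. Their poses are not given: they have to be found in the camera images.
- console: The lamp switch box: white plastic box 110 x 290 x 60 mm, fixed. Origin at the centre of its underside, z up; x across its short side, y along its long side. Its flat top panel is 60 mm above the table and carries four identical keys in one row along y.
- place_1 (a point): Place 1 of 4 in the row (65 mm apart, numbered along the box's +y): centre of a key, at panel height. Fixed black collar 40 mm across, 3 to 8 mm high, bevelled; in it a round grey key 24 mm across, flat top 15.5 to 20.5 mm above the panel when out, 10 mm lower when latched in: each key's height differs and must be felt. Which key is where changes every run.
- place_2 (a point): Place 2 of 4 in the row (65 mm apart, numbered along the box's +y): centre of a key, at panel height. Fixed black collar 40 mm across, 3 to 8 mm high, bevelled; in it a round grey key 24 mm across, flat top 15.5 to 20.5 mm above the panel when out, 10 mm lower when latched in: each key's height differs and must be felt. Which key is where changes every run.
- place_3 (a point): Place 3 of 4 in the row (65 mm apart, numbered along the box's +y): centre of a key, at panel height. Fixed black collar 40 mm across, 3 to 8 mm high, bevelled; in it a round grey key 24 mm across, flat top 15.5 to 20.5 mm above the panel when out, 10 mm lower when latched in: each key's height differs and must be felt. Which key is where changes every run.
- place_4 (a point): Place 4 of 4 in the row (65 mm apart, numbered along the box's +y): centre of a key, at panel height. Fixed black collar 40 mm across, 3 to 8 mm high, bevelled; in it a round grey key 24 mm across, flat top 15.5 to 20.5 mm above the panel when out, 10 mm lower when latched in: each key's height differs and must be felt. Which key is where changes every run.
- key_1 (a joint): How far in one of the four keys is: 0 out, 0.010 m latched in. The number tells neither its place nor its spring. A key resists with 0.3 of its click force at first touch, rising to the click force at 3.7 mm in, then ever less; past about 8.2 mm it pulls itself in and stays in for good. Let go before that, it springs back out.
- key_2 (a joint): How far in one of the four keys is: 0 out, 0.010 m latched in. The number tells neither its place nor its spring. A good key clicks at 15 to 16 N, the weak one at about 4 N: a push of about 6 N latches only the weak key.
- key_3 (a joint): How far in one of the four keys is: 0 out, 0.010 m latched in. The number tells neither its place nor its spring. Exactly one of the four keys is weak.
- key_4 (a joint): How far in one of the four keys is: 0 out, 0.010 m latched in. The number tells neither its place nor its spring. Behaves as described for key_1 and key_2.
- cover: The blanking cover, loose: aluminium cap 50 mm diameter, 15 mm high, open below (bore 43 mm, 12 mm deep), with an upright grip bar on top, 32 mm along x, 14 mm thick along y, 15 to 41 mm above the rim; 60 to 90 g. Origin: centre of the lower rim, z up. Fits over a collar with 1.5 mm to spare and rests flat on the panel if the key is latched in; over a key that is out it stands at least 3.5 mm too high.
- remote: White remote control, 45 x 165 x 20 mm; bystander. Origin under its centre.
- vial: Small amber vial, 28 mm diameter, 45 mm high; bystander. Origin under its centre.
- jar: White jar, 40 mm diameter, 55 mm high; bystander. Origin under its centre.
- screwdriver: Screwdriver 190 mm long lying beside the box; bystander. Origin on the table under its middle.
- cuvette_rack: White cuvette rack, 50 x 100 x 43 mm; bystander. Origin under its centre.

How it is judged:
On the way:
1. one key, the weak one, is latched in and the other three are not (((value of joint key_1 above 0.009 m and value of joint each of key_2, key_3, key_4 below 0.005 m) or (value of joint key_2 above 0.009 m and value of joint each of key_1, key_3, key_4 below 0.005 m) or (value of joint key_3 above 0.009 m and value of joint each of key_1, key_2, key_4 below 0.005 m) or (value of joint key_4 above 0.009 m and value of joint each of key_1, key_2, key_3 below 0.005 m))), for 0.2 s.
At the end, for the whole second after the job is handed in: The weak key is latched in (over 9 mm), the three good keys are out (under 1 mm), and the cover sits at rest over the weak key: within 4 mm of its centre, its rim within 2.5 mm of the panel, level within 0.06 rad, released (((value of joint key_1 above 0.009 m and value of joint each of key_2, key_3, key_4 below 0.001 m) or (value of joint key_2 above 0.009 m and value of joint each of key_1, key_3, key_4 below 0.001 m) or (value of joint key_3 above 0.009 m and value of joint each of key_1, key_2, key_4 below 0.001 m) or (value of joint key_4 above 0.009 m and value of joint each of key_1, key_2, key_3 below 0.001 m)) and (horizontal distance between cover and place_1 below 0.004 m or horizontal distance between cover and place_2 below 0.004 m or horizontal distance between cover and place_3 below 0.004 m or horizontal distance between cover and place_4 below 0.004 m) and z of cover in the frame of console between 0.057 and 0.0625 m and angle between cover's own z axis and vertical below 0.06 rad and linear speed of cover below 0.01 m/s); the robot touches nothing.
It fails at once if a key is pushed with over 12 N before it has clicked (a good key would be forced) ((contact force between anything else and key_1 above 12 N and value of joint key_1 between 0.001 and 0.006 m) or (contact force between anything else and key_2 above 12 N and value of joint key_2 between 0.001 and 0.006 m) or (contact force between anything else and key_3 above 12 N and value of joint key_3 between 0.001 and 0.006 m) or (contact force between anything else and key_4 above 12 N and value of joint key_4 between 0.001 and 0.006 m)).
It fails at once if a key is pushed with over 25 N (contact force between anything else and key_1 above 25 N or contact force between anything else and key_2 above 25 N or contact force between anything else and key_3 above 25 N or contact force between anything else and key_4 above 25 N).
It fails at once if two keys are latched in (value of joint each of key_1, key_2 above 0.009 m or value of joint each of key_1, key_3 above 0.009 m or value of joint each of key_1, key_4 above 0.009 m or value of joint each of key_2, key_3 above 0.009 m or value of joint each of key_2, key_4 above 0.009 m or value of joint each of key_3, key_4 above 0.009 m).
It fails at once if a bystander is pushed more than 30 mm from its place (distance of any of remote, vial, jar, screwdriver, cuvette_rack from where it was at the start of the episode above 0.03 m).
It also fails if it takes over 64 s, if anything falls off the work surface, if the arm or the gripper's body presses on something with over 40 N, if the wrist force passes 120 N, or if a joint passes its speed limit or range.

## Working session

There is one attempt and no reset: what is moved stays moved. The work goes in short steps, Python scripts to look and compute and a tool call to move; the robot and the scene stay as the last step left them, time stands still between calls to the robot, and variables do not carry over. Pictures are saved under pics/ and viewed, and the job is handed in when it is done.

Besides the shell and the picture viewer there is one more tool, called after ">>>" as name(argument=value, ...) on one line, values as JSON. move_arm: Moves the arm, as the interface text tells. Its arguments: {"type":"object","properties":{"plan":{"type":"array"}},"required":["plan"]}

```bash
mkdir -p pics; ls; python3 - <<'E'
from workcell import robot
import cv2,pickle
print(robot.state())
for n in ["top","scene","wrist"]:
    p=robot.get_image(n); cv2.imwrite(f"pics/{n}0.png",p["color"]); pickle.dump(p,open(f"{n}0.pkl","wb"))
    print(n,{k:v for k,v in p.items() if k!="color"})
    for o in ["console","cover","key_1","screwdriver","jar","vial"]:
        try:print(o,[(round(float(d["p"]),2),[round(float(x),1) for x in d["extent"]]) for d in robot.search_frame(o,p)][:5])
        except Exception as e: print(o,e)
E
```

```text
pics
{'time_s': 0.0, 'joint_pos': array([ 1.16898568e+00,  3.42726477e-01,  1.52501114e+00, -1.19758688e-06,
        1.27540226e+00, -1.46001162e-01]), 'qd': array([-0.00060785, -0.00126787,  0.00213448, -0.00142109, -0.00020619,
        0.00155062]), 'effort': array([ 1.04923551e-03, -4.33672106e+01, -2.46024513e+01, -1.07419505e-04,
        7.76113156e-03, -6.50949588e-06]), 'eef_pos': array([0.13264403, 0.50750837, 0.2013261 ]), 'eef_rot': array([-4.00675983e-01, -3.11551524e+00,  2.33994509e-03]), 'ft_force': array([ 0.29719101, -0.10435564,  0.27458307]), 'torque': array([-0.01627594,  0.00087583,  0.01910226]), 'finger_gap': 0.08500618760485523}
top {'fovy': 56.68020748975535, 'cx': 321.7457497116911, 'cy': 198.89494789919559, 'R': array([[-1.84945648e-02, -9.99826730e-01, -2.11192138e-03],
       [-9.97305156e-01,  1.85978275e-02, -7.09686265e-02],
       [ 7.09956070e-02,  7.93696222e-04, -9.97476312e-01]]), 't': array([0.08717769, 0.59361468, 0.71826572]), 'shot': 1}
console [(0.59, [406.7, 205.4, 150.8, 65.7])]
cover [(0.87, [235.5, 253.6, 27.8, 27.8])]
key_1 [(0.71, [356.5
[... 772 characters left out ...]
r [(0.87, [207.0, 243.9, 94.4, 27.5])]
jar [(0.84, [423.1, 241.8, 25.3, 31.4])]
vial [(0.85, [314.9, 235.1, 15.4, 18.3])]
wrist {'fovy': 70.80852365569834, 'cx': 324.3995845472615, 'cy': 204.56241021655185, 'T_tool_cam': array([[-6.91478574e-04, -9.49163314e-01, -3.14783297e-01,
         8.15069473e-02],
       [ 9.99999319e-01, -3.60280275e-04, -1.11032982e-03,
        -6.36716528e-04],
       [ 9.40474121e-04, -3.14783851e-01,  9.49162917e-01,
        -1.70731748e-01],
       [ 0.00000000e+00,  0.00000000e+00,  0.00000000e+00,
         1.00000000e+00]]), 'shot': 3}
console []
cover []
key_1 []
screwdriver [(0.23, [290.1, 345.4, 54.0, 29.1])]
jar [(0.53, [291.2, 345.4, 50.5, 26.6])]
vial []
```

View pics/top0.png

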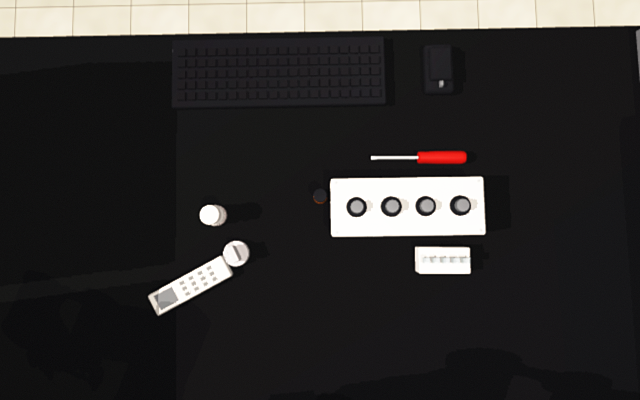

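View pics/scene0.png

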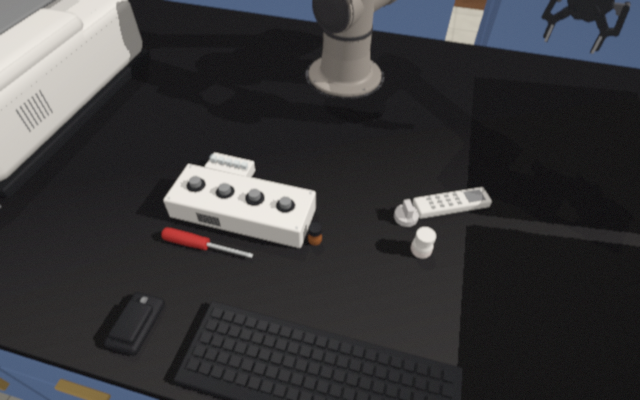

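View pics/wrist0.png

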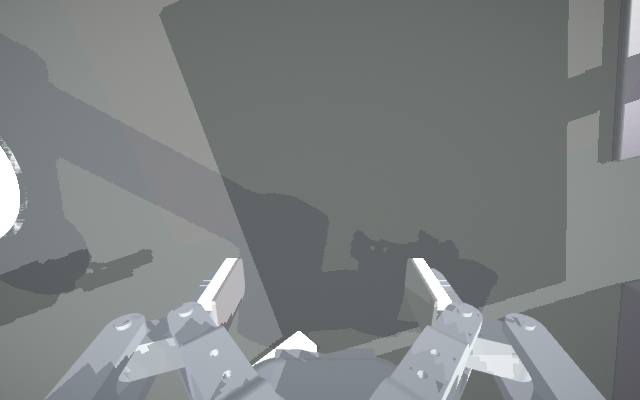

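The top view shows the box with its collars at (356,207), (392,206), (426,205) and (460,205). The cover is at (236,253), touching the end of the remote, and the vial is beside the box's +y end at (320,196). Next I'll convert these to world positions.

```bash
cat > h.py <<'E'
import numpy as np,cv2,pickle
from scipy.spatial.transform import Rotation as Ro
def f(p): return 200/np.tan(np.radians(p["fovy"])/2)
def cam(p,st=None):
    if "R" in p: return p["R"].T, -p["R"].T@p["t"]
    T=p["T_tool_cam"];R=Ro.from_rotvec(st["eef_rot"]).as_matrix()
    return R@T[:3,:3], R@T[:3,3]+st["eef_pos"]
def toz(p,uv,z,st=None):
    R,o=cam(p,st); d=R@np.array([(uv[0]-p["cx"])/f(p),(uv[1]-p["cy"])/f(p),1]); return o+d*(z-o[2])/d[2]
def proj(p,X,st=None):
    R,o=cam(p,st); c=R.T@(np.asarray(X)-o); return c[:2]/c[2]*f(p)+[p["cx"],p["cy"]]
E
python3 - <<'E'
from h import *
from workcell import robot
np.set_printoptions(precision=4,suppress=True)
s=robot.state();print(Ro.from_rotvec(s["eef_rot"]).as_matrix())
t=pickle.load(open("top0.pkl","rb"));c=pickle.load(open("scene0.pkl","rb"))
print("cams",cam(t)[1],cam(c)[1])
for uv in [(356,207),(392,206),(426,205),(460,205)]: print("key",toz(t,uv,.07))
for uv in [(331,180),(484,177.5),(485.5,234),(332,236.5)]: print("box corner",toz(t,uv,.06))
for uv in [(224.1,187.8),(196.2,180.4),(255,197),(286,204)]: print("key sc",toz(c,uv,.078))
print("cover",toz(t,(235.5,253),.015), toz(c,(407,216),.015))
print("grip bar",toz(t,(231,247),.041),toz(t,(241,258),.041))
g=cv2.cvtColor(t["color"],cv2.COLOR_BGR2RGB)[170:330,140:500]
cv2.imwrite("pics/topcrop.png",cv2.resize(t["color"][190:310,140:300],None,fx=5,fy=5,interpolation=cv2.INTER_CUBIC))
cv2.imwrite("pics/topcrop2.png",cv2.resize(t["color"][165:285,305:505],None,fx=4,fy=4,interpolation=cv2.INTER_CUBIC))
cv2.imwrite("pics/sccrop.png",cv2.resize(c["color"][150:270,150:350],None,fx=4,fy=4,interpolation=cv2.INTER_CUBIC))
E
```

```text
[[-0.9675  0.253   0.    ]
 [ 0.253   0.9675  0.0001]
 [-0.      0.0001 -1.    ]]
cams [0.5426 0.0756 0.7588] [1.0859 0.215  0.7082]
key [0.5754 0.0127 0.07  ]
key [ 0.576  -0.0542  0.07  ]
key [ 0.5767 -0.1174  0.07  ]
key [ 0.5755 -0.1806  0.07  ]
box corner [0.6279 0.0579 0.06  ]
box corner [ 0.6273 -0.2321  0.06  ]
box corner [ 0.5207 -0.2296  0.06  ]
box corner [0.5213 0.0582 0.06  ]
key sc [ 0.5804 -0.1159  0.078 ]
key sc [ 0.5773 -0.1786  0.078 ]
key sc [ 0.5862 -0.0476  0.078 ]
key sc [0.5865 0.0168 0.078 ]
cover [0.4908 0.2498 0.015 ] [0.4975 0.2513 0.015 ]
grip bar [0.5042 0.2524 0.041 ] [0.4829 0.2332 0.041 ]
```

View pics/topcrop.png

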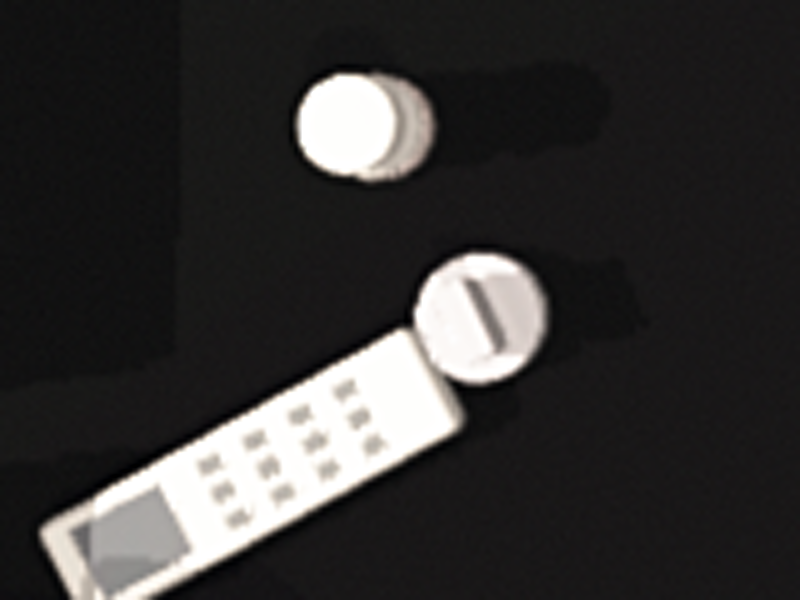

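View pics/topcrop2.png

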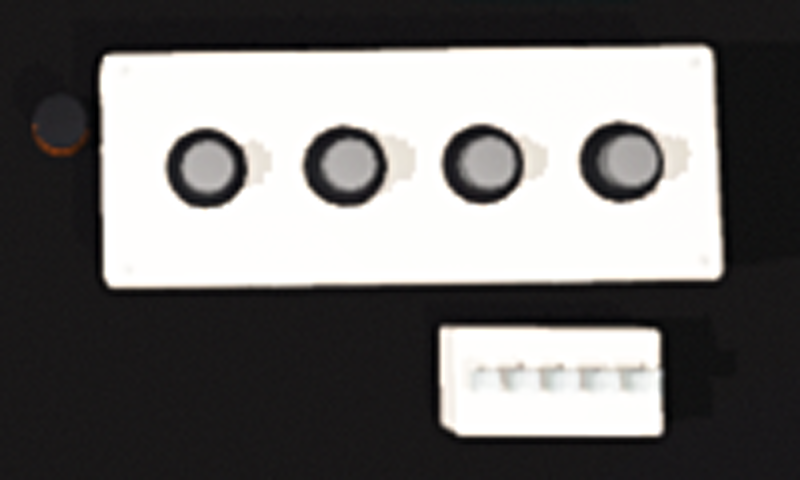

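View pics/sccrop.png

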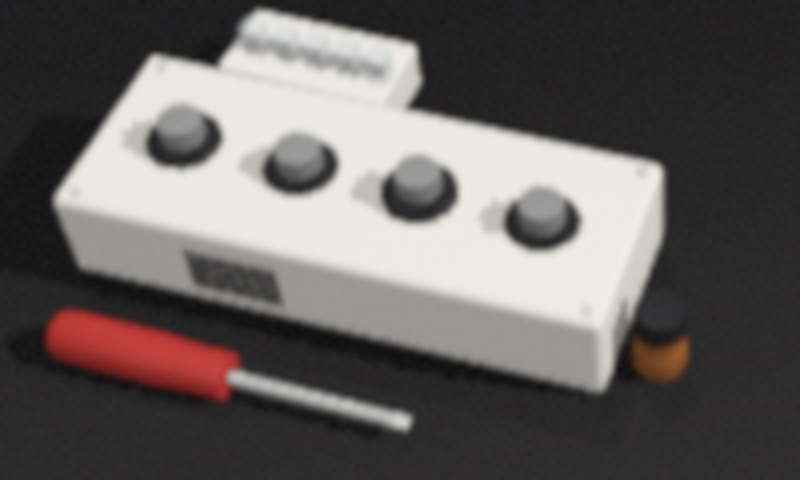

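The keys sit in a row at x≈0.576, with y≈+0.013, −0.053, −0.117 and −0.181. The cover is near (0.492, 0.250). I'll square up the tool, shut the claw and pass over the cover for a wrist look.

>>> move_arm(plan=[{"spin": -7, "claw": 1}, {"spin": -7, "claw": 1}, {"spin": -0.66, "claw": 1}])

```text
invalid input at $.plan[0]: expected keys x, y, z, spin, claw
```

>>> move_arm(plan=[{"x": -31, "y": -23, "claw": 1}, {"x": -31, "y": -23, "claw": 1}, {"x": -31, "y": -23, "claw": 1}, {"x": -31, "y": -23, "claw": 1}, {"x": -31, "y": -23, "claw": 1}, {"x": -31, "y": -23, "claw": 1}, {"x": -31, "y": -23, "claw": 1}, {"x": -31, "y": -23, "claw": 1}, {"x": -31, "y": -23, "claw": 1}, {"x": -31, "y": -23, "claw": 1}, {"x": -20, "y": -23, "claw": 1}, {"claw": 1}])

```text
invalid input at $.plan[0]: expected keys x, y, z, spin, claw
```

```bash
cat > look.py <<'E'
import sys
from h import *
from workcell import robot
np.set_printoptions(precision=4,suppress=True)
n=sys.argv[1]; tag=sys.argv[2]
s=robot.state(); p=robot.get_image(n); cv2.imwrite(f"pics/{tag}.png",p["color"]); pickle.dump((s,p),open(tag+".pkl","wb"))
print(s["time_s"],s["eef_pos"],s["eef_rot"],s["ft_force"],s["finger_gap"],"J",s["joint_pos"])
for o in sys.argv[3:]:
    print(o,[(round(float(d["p"]),2),[round(float(x),1) for x in d["extent"]]) for d in robot.search_frame(o,p)][:5])
E
python3 look.py wrist w1 cover remote jar
```

```text
1.05 [0.1328 0.5079 0.202 ] [0.4007 3.1159 0.0001] [ 0.8132  0.4981 -0.2898] 0.085598687340181 J [ 1.169   0.342   1.5241  0.      1.2754 -0.146 ]
cover []
remote []
jar []
```

View pics/w1.png

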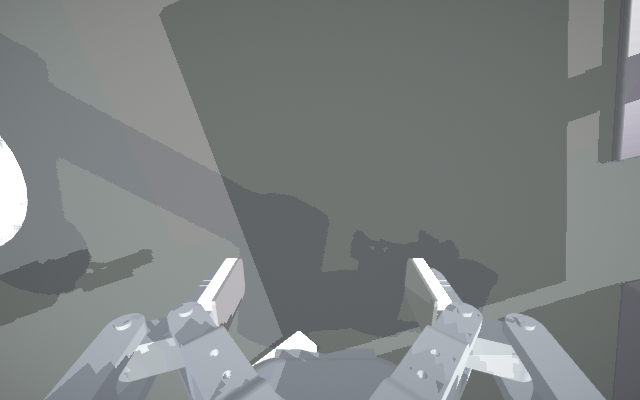

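Nothing has moved yet, because every row needs all five keys. I'll send the moves again in full.

>>> move_arm(plan=[{"x": 0, "y": 0, "z": 0, "spin": -7, "claw": 1}, {"x": 0, "y": 0, "z": 0, "spin": -7, "claw": 1}, {"x": 0, "y": 0, "z": 0, "spin": -0.66, "claw": 1}])

```text
time_s: 1.5
eef_pos: [0.1328, 0.5079, 0.202]
eef_rot: [-0.007, 3.142, 0.0]
ft_force: [0.3, 0.7, 0.3]
finger_gap: 0.0515
```

>>> move_arm(plan=[{"x": -31, "y": -23, "z": 0, "spin": 0, "claw": 1}, {"x": -31, "y": -23, "z": 0, "spin": 0, "claw": 1}, {"x": -31, "y": -23, "z": 0, "spin": 0, "claw": 1}, {"x": -31, "y": -23, "z": 0, "spin": 0, "claw": 1}, {"x": -31, "y": -23, "z": 0, "spin": 0, "claw": 1}, {"x": -31, "y": -23, "z": 0, "spin": 0, "claw": 1}, {"x": -31, "y": -23, "z": 0, "spin": 0, "claw": 1}, {"x": -31, "y": -23, "z": 0, "spin": 0, "claw": 1}, {"x": -31, "y": -23, "z": 0, "spin": 0, "claw": 1}, {"x": -31, "y": -23, "z": 0, "spin": 0, "claw": 1}, {"x": -20, "y": -23, "z": 0, "spin": 0, "claw": 1}, {"x": 0, "y": 0, "z": 0, "spin": 0, "claw": 1}])

```text
time_s: 2.5
eef_pos: [0.4665, 0.2511, 0.2017]
eef_rot: [0.013, 3.14, -0.002]
ft_force: [0.4, -0.6, 0.3]
finger_gap: 0.0003
```

```bash
python3 look.py wrist w2 cover
```

```text
2.5 [0.4665 0.2511 0.2017] [ 0.013   3.1401 -0.0023] [ 0.4147 -0.5698  0.2762] 0.0002944741664040421 J [ 0.3502  0.3507  1.5121 -0.0019  1.2779 -1.2117]
cover [(0.69, [325.8, 191.8, 36.1, 38.7])]
```

View pics/w2.png

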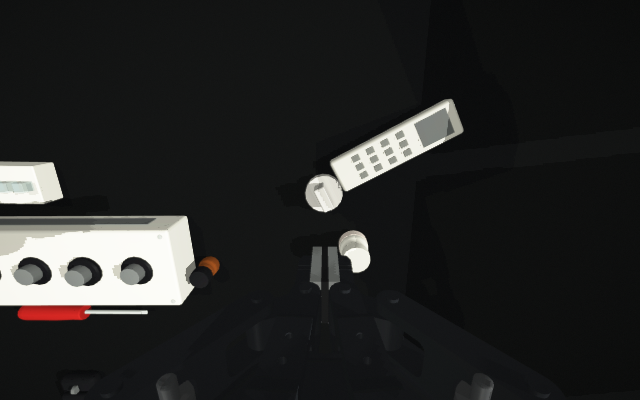

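The wrist view has the cover at (325,192), with its bar running down and slightly right, and the remote touching its upper right. The jar is at (355,250) and the fingers are shut at (325,265). I'll measure these properly.

```bash
python3 - <<'E'
from h import *
np.set_printoptions(precision=4,suppress=True)
s,p=pickle.load(open("w2.pkl","rb"))
print("cover@.015",toz(p,(323.5,194),.015,s)); print("TCP px",proj(p,s["eef_pos"],s))
for uv in [(132,272),(81,273),(31,272)]: print("collar",toz(p,uv,.065,s))
for uv in [(187,216),(193,304)]:print("corner",toz(p,uv,.06,s))
im=p["color"][150:290,285:425]; cv2.imwrite("pics/w2c.png",cv2.resize(im,None,fx=4,fy=4,interpolation=cv2.INTER_CUBIC))
E
```

```text
cover@.015 [0.4889 0.2486 0.015 ]
TCP px [325.4162 240.2245]
collar [0.574 0.008 0.065]
collar [ 0.575  -0.0565  0.065 ]
collar [ 0.5731 -0.1189  0.065 ]
corner [0.5016 0.0866 0.06  ]
corner [0.6263 0.0742 0.06  ]
```

View pics/w2c.png

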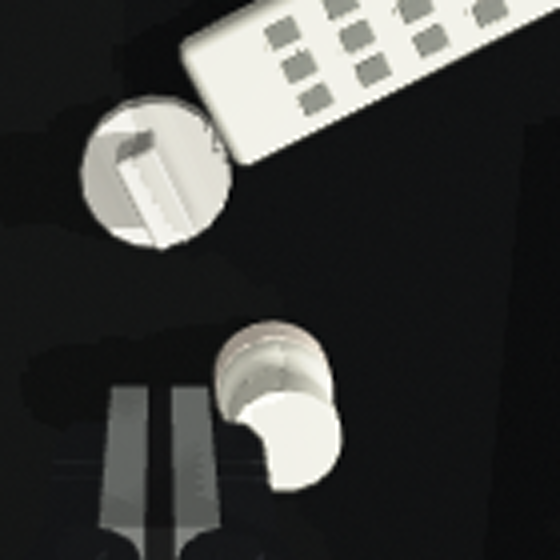

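>>> move_arm(plan=[{"x": -10, "y": -31, "z": 4, "spin": 0, "claw": 1}, {"x": -10, "y": -31, "z": 4, "spin": 0, "claw": 1}, {"x": -10, "y": -31, "z": 4, "spin": 0, "claw": 1}, {"x": -10, "y": -31, "z": 4, "spin": 0, "claw": 1}, {"x": -10, "y": -31, "z": 4, "spin": 0, "claw": 1}, {"x": -10, "y": -31, "z": 4, "spin": 0, "claw": 1}, {"x": -10, "y": -31, "z": 4, "spin": 0, "claw": 1}, {"x": -10, "y": -31, "z": 4, "spin": 0, "claw": 1}, {"x": -10, "y": -31, "z": 4, "spin": 0, "claw": 1}, {"x": -10, "y": -31, "z": 4, "spin": 0, "claw": 1}, {"x": 0, "y": 0, "z": 0, "spin": 0, "claw": 1}, {"x": 0, "y": 0, "z": 0, "spin": 0, "claw": 1}])

```text
time_s: 3.6
eef_pos: [0.5626, -0.0548, 0.1615]
eef_rot: [-0.004, -3.141, -0.001]
ft_force: [-0.5, 0.4, 0.9]
finger_gap: -0.0
```

```bash
python3 look.py wrist w3 place_1 key_1
```

```text
3.6 [ 0.5626 -0.0548  0.1615] [-0.0041 -3.1406 -0.0012] [-0.5192  0.3674  0.8859] -2.0482749449988784e-05 J [-0.2331  0.4499  1.4726  0.0006  1.2203 -1.8015]
place_1 [(0.86, [294.1, 200.3, 295.5, 108.5]), (0.38, [627.2, 89.0, 25.5, 48.0])]
key_1 [(0.89, [392.7, 213.8, 32.0, 25.3]), (0.83, [260.5, 210.6, 27.0, 30.3]), (0.77, [324.7, 213.1, 20.0, 25.0]), (0.76, [195.9, 212.1, 26.0, 27.6])]
```

View pics/w3.png

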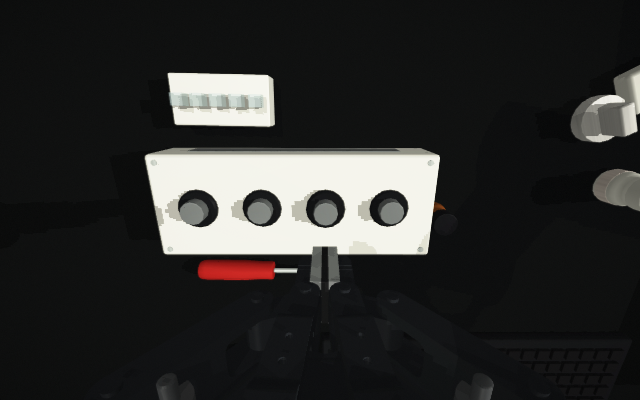

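```bash
python3 - <<'E'
from h import *
np.set_printoptions(precision=4,suppress=True)
s,p=pickle.load(open("w3.pkl","rb"))
g=cv2.cvtColor(p["color"],cv2.COLOR_BGR2GRAY)
m=(g<60).astype(np.uint8); m2=np.zeros_like(m); m2[180:238,165:425]=m[180:238,165:425]
# collar+key blobs: include dark ring, filled hull
n,l,st,c=cv2.connectedComponentsWithStats(m2)
for i in range(1,n):
    if st[i,4]>200:
        pts=np.argwhere(l==i)[:,::-1].astype(np.float32); h=cv2.convexHull(pts); e=cv2.fitEllipse(h)
        print(e, toz(p,e[0],.063,s), toz(p,e[0],.068,s))
for uv in [(154,162),(431,162),(420,249),(170,249)]: print("screw",toz(p,uv,.06,s))
cv2.imwrite("pics/w3c.png",cv2.resize(p["color"][140:260,140:445],None,fx=2.6,fy=2.6,interpolation=cv2.INTER_CUBIC))
E
```

```text
((197.56072998046875, 207.9444580078125), (35.2947998046875, 40.0853385925293), 116.18498229980469) [ 0.5733 -0.1839  0.063 ] [ 0.5716 -0.1816  0.068 ]
((261.5414123535156, 207.70428466796875), (35.053855895996094, 38.128570556640625), 114.3661880493164) [ 0.5732 -0.1192  0.063 ] [ 0.5715 -0.118   0.068 ]
((324.920166015625, 208.34136962890625), (37.0576286315918, 37.9393424987793), 86.72647857666016) [ 0.5741 -0.055   0.063 ] [ 0.5724 -0.055   0.068 ]
((388.297607421875, 207.77342224121094), (35.154441833496094, 38.03989028930664), 66.35387420654297) [0.5737 0.0091 0.063 ] [0.572  0.0079 0.068 ]
screw [ 0.527  -0.2208  0.06  ]
screw [0.5279 0.0481 0.06  ]
screw [0.6218 0.0471 0.06  ]
screw [ 0.6209 -0.2218  0.06  ]
```

View pics/w3c.png

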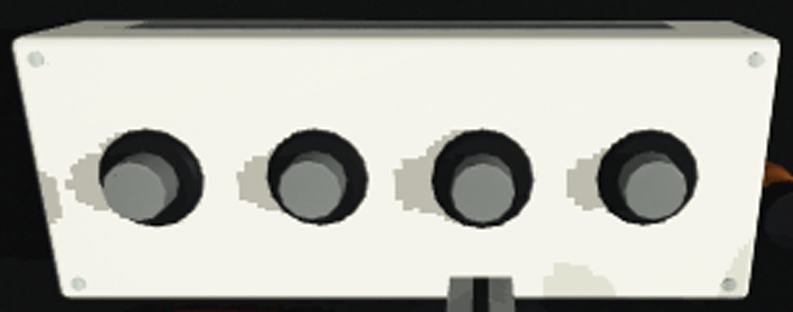

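Averaging the four screws and the collar fits, the box centre is near (0.574, −0.0865). That puts the keys at y ≈ +0.011, −0.054, −0.119 and −0.184. I'll start with the key below the tool now.

>>> move_arm(plan=[{"x": -12, "y": 0.5, "z": 20, "spin": 0, "claw": 1}, {"x": 0, "y": 0, "z": 30, "spin": 0, "claw": 1}, {"x": 0, "y": 0, "z": 20, "spin": 0, "claw": 1}, {"x": 0, "y": 0, "z": 8, "spin": 0, "claw": 1}, {"x": 0, "y": 0, "z": 0, "spin": 0, "claw": 1}])

```text
time_s: 4.17
eef_pos: [0.5735, -0.0528, 0.0824]
eef_rot: [0.003, -3.138, -0.002]
ft_force: [-0.0, -0.4, 0.1]
finger_gap: 0.0002
```

```bash
python3 look.py wrist w4
```

```text
4.1667 [ 0.5735 -0.0528  0.0824] [ 0.0025 -3.1379 -0.0017] [-0.0464 -0.3695  0.1249] 0.0002455485391010068 J [-0.2251  0.5522  1.5374  0.0003  1.0558 -1.7976]
```

View pics/w4.png

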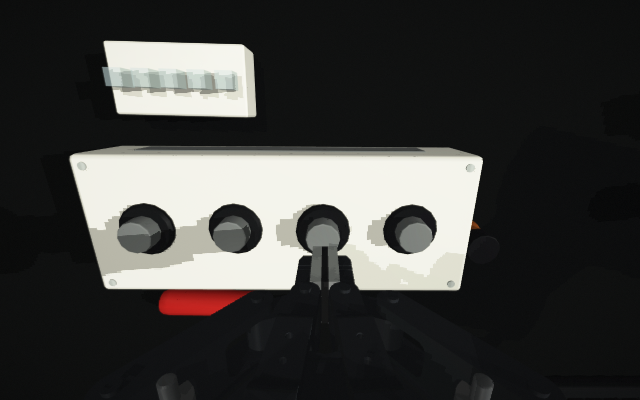

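>>> move_arm(plan=[{"x": 0, "y": 0, "z": 1.5, "spin": 0, "claw": 1}, {"x": 0, "y": 0, "z": 0, "spin": 0, "claw": 1}])

```text
time_s: 4.38
eef_pos: [0.5758, -0.0544, 0.084]
eef_rot: [-0.001, 3.139, -0.001]
ft_force: [0.6, 1.4, -0.9]
finger_gap: -0.0
```

>>> move_arm(plan=[{"x": 0, "y": 0, "z": 1, "spin": 0, "claw": 1}, {"x": 0, "y": 0, "z": 0, "spin": 0, "claw": 1}])

```text
time_s: 4.55
eef_pos: [0.5753, -0.0546, 0.0823]
eef_rot: [-0.0, 3.14, -0.0]
ft_force: [1.4, 0.1, 0.2]
finger_gap: -0.0007
```

>>> move_arm(plan=[{"x": 0, "y": 0, "z": 1, "spin": 0, "claw": 1}, {"x": 0, "y": 0, "z": 0, "spin": 0, "claw": 1}])

```text
time_s: 4.72
eef_pos: [0.5749, -0.0546, 0.0806]
eef_rot: [0.0, 3.141, 0.0]
ft_force: [0.6, -0.3, -0.9]
finger_gap: 0.0001
```

>>> move_arm(plan=[{"x": 0, "y": 0, "z": 1, "spin": 0, "claw": 1}, {"x": 0, "y": 0, "z": 0, "spin": 0, "claw": 1}])

```text
time_s: 4.88
eef_pos: [0.5748, -0.0546, 0.0793]
eef_rot: [0.0, -3.141, -0.0]
ft_force: [-0.3, -0.1, -0.2]
finger_gap: 0.0004
```

>>> move_arm(plan=[{"x": 0, "y": 0, "z": 1, "spin": 0, "claw": 1}, {"x": 0, "y": 0, "z": 0, "spin": 0, "claw": 1}])

```text
time_s: 5.05
eef_pos: [0.5747, -0.0545, 0.0783]
eef_rot: [0.0, -3.141, -0.0]
ft_force: [-0.2, -1.1, -0.7]
finger_gap: -0.0
```

>>> move_arm(plan=[{"x": 0, "y": 0, "z": 1, "spin": 0, "claw": 1}, {"x": 0, "y": 0, "z": 0, "spin": 0, "claw": 1}])

```text
time_s: 5.22
eef_pos: [0.5748, -0.0545, 0.0773]
eef_rot: [0.0, -3.141, -0.0]
ft_force: [-0.9, 0.4, -0.4]
finger_gap: 0.0
```

>>> move_arm(plan=[{"x": 0, "y": 0, "z": 0.8, "spin": 0, "claw": 1}, {"x": 0, "y": 0, "z": 0, "spin": 0, "claw": 1}])

```text
time_s: 5.38
eef_pos: [0.5748, -0.0545, 0.0765]
eef_rot: [0.0, -3.141, -0.0]
ft_force: [-0.4, -0.3, 0.4]
finger_gap: 0.0002
```

>>> move_arm(plan=[{"x": 0, "y": 0, "z": 0.8, "spin": 0, "claw": 1}, {"x": 0, "y": 0, "z": 0, "spin": 0, "claw": 1}])

```text
time_s: 5.55
eef_pos: [0.5748, -0.0545, 0.0757]
eef_rot: [0.0, -3.141, -0.0]
ft_force: [0.1, -0.1, -0.1]
finger_gap: -0.0002
```

>>> move_arm(plan=[{"x": 0, "y": 0, "z": 0.8, "spin": 0, "claw": 1}, {"x": 0, "y": 0, "z": 0, "spin": 0, "claw": 1}])

```text
time_s: 5.72
eef_pos: [0.5748, -0.0545, 0.075]
eef_rot: [0.0, -3.141, -0.0]
ft_force: [-0.3, 0.1, 0.6]
finger_gap: 0.0002
```

>>> move_arm(plan=[{"x": 0, "y": 0, "z": 0.8, "spin": 0, "claw": 1}, {"x": 0, "y": 0, "z": 0, "spin": 0, "claw": 1}])

```text
time_s: 5.88
eef_pos: [0.5748, -0.0545, 0.0741]
eef_rot: [0.0, -3.141, -0.0]
ft_force: [0.0, -0.4, -0.1]
finger_gap: -0.0001
```

```bash
python3 look.py wrist w5; python3 look.py scene s5; python3 - <<'E'
import cv2,numpy as np
a=cv2.imread("pics/w5.png")[190:270,270:380];b=cv2.imread("pics/s5.png")[140:260,150:350]
cv2.imwrite("pics/c5.png",cv2.resize(a,None,fx=5,fy=5,interpolation=cv2.INTER_CUBIC));cv2.imwrite("pics/s5c.png",cv2.resize(b,None,fx=4,fy=4,interpolation=cv2.INTER_CUBIC))
E
```

```text
5.8833 [ 0.5748 -0.0545  0.0741] [ 0.0001 -3.1414 -0.0002] [ 0.0084 -0.443  -0.0751] -0.00012291832901381602 J [-0.2273  0.5626  1.5453  0.0001  1.034  -1.7983]
5.9333 [ 0.5748 -0.0545  0.0742] [ 0.0001 -3.1415 -0.0002] [0.4461 0.8186 0.3173] 9.497101233423979e-05 J [-0.2273  0.5625  1.5452  0.0001  1.034  -1.7982]
```

View pics/c5.png

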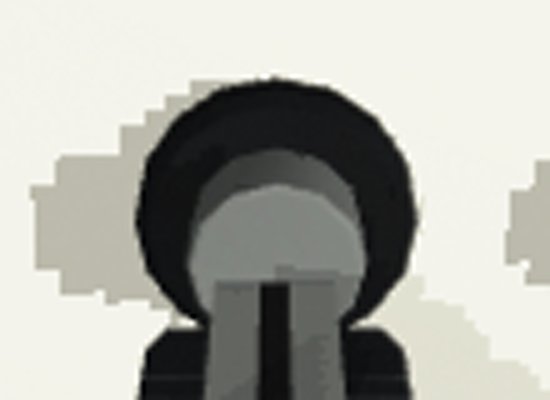

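View pics/s5c.png

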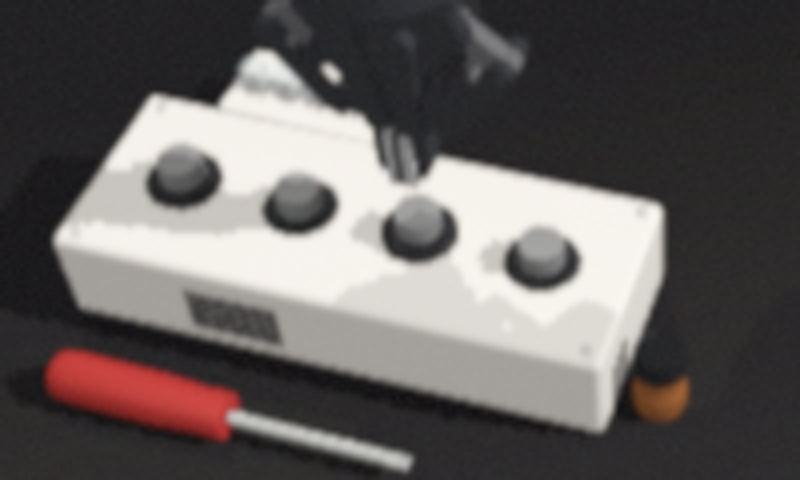

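```bash
python3 - <<'E'
from h import *
s,p=pickle.load(open("s5.pkl","rb")); print(proj(p,s["eef_pos"]),proj(p,[.5745,-.0543,.0765]),proj(p,[.5745,-.0543,.08]))
X0=s["eef_pos"];print([proj(p,X0+d) for d in ([-.02,0,0],[0,0,.01],[-.011,.0,0])])
s,p=pickle.load(open("w5.pkl","rb")); print(proj(p,s["eef_pos"],s),proj(p,s["eef_pos"]+[-.011,0,0],s))
for z in [.075,.078]:
  print([proj(p,[.5745+a,-.0543+b,z],s) for a,b in [(0,0),(-.012,0),(0,.012),(0,-.012)]])
E
```

```text
[254.0199376  193.40214442] [254.05488578 192.54331004] [253.87124328 191.36831   ]
[array([257.61960565, 186.33394579]), array([253.49284392, 190.03938316]), array([256.0129537 , 189.48871866])]
[325.40896605 240.2294383 ] [325.41779691 224.95482913]
[array([325.72526595, 240.41730683]), array([325.74148297, 223.64553961]), array([343.79977009, 240.41329657]), array([307.65284865, 240.42131662])]
[array([325.74235709, 242.41473292]), array([325.75918817, 225.41972605]), array([344.09666291, 242.41077769]), array([307.39020321, 242.41868768])]
```

In the scene crop the fingertips at (251,186) are still well above and behind the key top, and no force shows. So the visible fingertips end higher than the reported TCP. I'll keep feeling downward in 1 mm steps.

>>> move_arm(plan=[{"x": 0, "y": 0, "z": 1, "spin": 0, "claw": 1}, {"x": 0, "y": 0, "z": 0, "spin": 0, "claw": 1}])

```text
time_s: 6.15
eef_pos: [0.5748, -0.0545, 0.0731]
eef_rot: [0.0, -3.141, -0.0]
ft_force: [0.6, 0.2, -0.2]
finger_gap: -0.0001
```

```bash
python3 - <<'E'
from h import *
import cv2
s,p=pickle.load(open("s5.pkl","rb"))
im=p["color"][160:215,215:285]; 
im=cv2.resize(im,None,fx=11,fy=10,interpolation=cv2.INTER_CUBIC); im=np.clip(im.astype(float)*1.8,0,255).astype(np.uint8); cv2.imwrite("pics/s5d.png",im)
s,p=pickle.load(open("w5.pkl","rb")); im=np.clip(p["color"][190:390,200:450].astype(float)*3,0,255).astype(np.uint8);cv2.imwrite("pics/w5d.png",cv2.resize(im,None,fx=3,fy=3))
E
```

```text
(no output)
```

View pics/s5d.png

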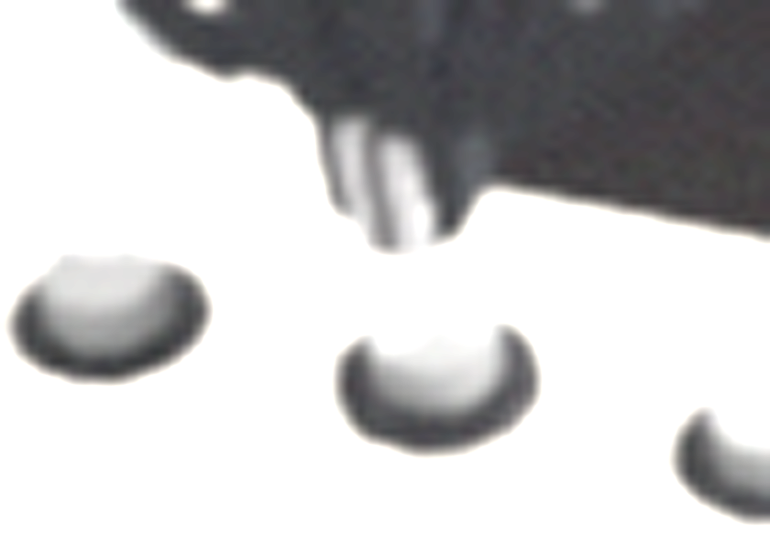

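View pics/w5d.png

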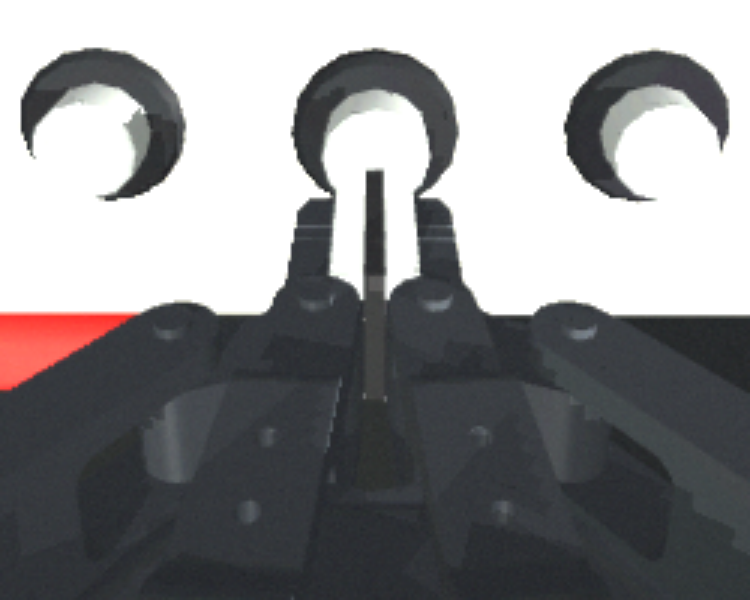

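Both views put the real fingertips about 20 mm above the reported TCP, clear of the key. I'll go down 6 mm and look again.

>>> move_arm(plan=[{"x": 0, "y": 0, "z": 2, "spin": 0, "claw": 1}, {"x": 0, "y": 0, "z": 2, "spin": 0, "claw": 1}, {"x": 0, "y": 0, "z": 2, "spin": 0, "claw": 1}, {"x": 0, "y": 0, "z": 0, "spin": 0, "claw": 1}, {"x": 0, "y": 0, "z": 0, "spin": 0, "claw": 1}])

```text
time_s: 6.57
eef_pos: [0.5747, -0.0545, 0.067]
eef_rot: [0.0, -3.141, -0.0]
ft_force: [0.8, 0.5, -0.7]
finger_gap: -0.0001
```

```bash
cat > two.sh <<'E'
python3 look.py wrist w$1; python3 look.py scene s$1; python3 - <<P
import cv2,numpy as np
a=cv2.imread("pics/w$1.png")[180:280,250:400];b=cv2.imread("pics/s$1.png")[155:230,180:330]
a=cv2.resize(a,None,fx=5,fy=5,interpolation=cv2.INTER_CUBIC);b=cv2.resize(b,None,fx=5,fy=5,interpolation=cv2.INTER_CUBIC)
cv2.imwrite("pics/c$1.png",cv2.resize(np.vstack([a,b]),None,fx=.68,fy=.68))
P
E
bash two.sh 6
```

```text
6.5667 [ 0.5747 -0.0545  0.067 ] [ 0.0001 -3.1411 -0.0003] [ 0.8317  0.4647 -0.6882] -7.785162199567278e-05 J [-0.2273  0.5713  1.5523  0.0001  1.0185 -1.7982]
6.6167 [ 0.5748 -0.0545  0.0672] [ 0.0001 -3.1415 -0.0002] [-0.1947  0.2752 -0.0127] 7.063147202464556e-05 J [-0.2273  0.5711  1.5521  0.0001  1.0186 -1.7982]
```

View pics/c6.png

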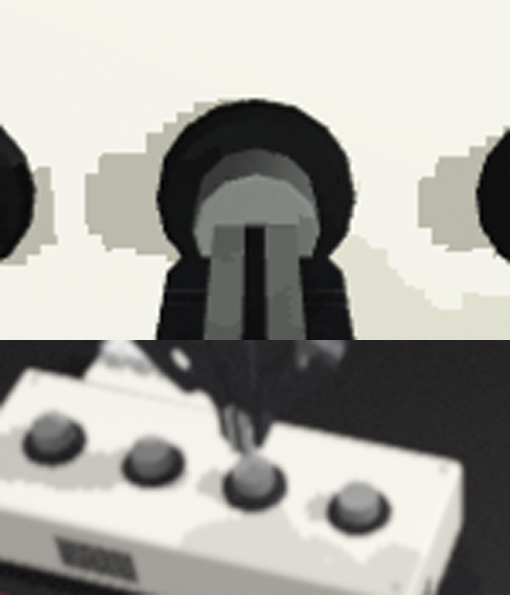

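>>> move_arm(plan=[{"x": 0, "y": 0, "z": 1, "spin": 0, "claw": 1}, {"x": 0, "y": 0, "z": 1, "spin": 0, "claw": 1}, {"x": 0, "y": 0, "z": 0, "spin": 0, "claw": 1}])

```text
time_s: 6.92
eef_pos: [0.5747, -0.0545, 0.0651]
eef_rot: [0.0, -3.141, -0.0]
ft_force: [-0.8, -0.6, 0.3]
finger_gap: -0.0001
```

>>> move_arm(plan=[{"x": 0, "y": 0, "z": 1, "spin": 0, "claw": 1}, {"x": 0, "y": 0, "z": 0, "spin": 0, "claw": 1}])

```text
time_s: 7.08
eef_pos: [0.5748, -0.0545, 0.0641]
eef_rot: [0.0, -3.141, -0.0]
ft_force: [-0.7, 0.5, 0.3]
finger_gap: 0.0001
```

```bash
bash two.sh 7
```

```text
7.0833 [ 0.5748 -0.0545  0.0641] [ 0.0001 -3.1414 -0.0002] [-0.7377  0.5494  0.3384] 5.255738557521141e-05 J [-0.2273  0.5749  1.5551  0.0001  1.0118 -1.7982]
7.1333 [ 0.5748 -0.0545  0.0642] [ 0.0002 -3.1414 -0.0002] [-0.9505  0.8786  0.5577] -1.0845420385306856e-05 J [-0.2272  0.5748  1.555   0.0001  1.0119 -1.7982]
```

View pics/c7.png

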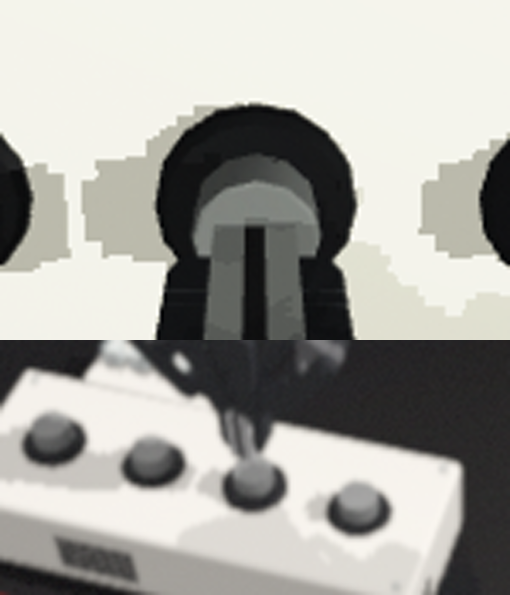

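>>> move_arm(plan=[{"x": 0, "y": 0, "z": 1, "spin": 0, "claw": 1}, {"x": 0, "y": 0, "z": 0, "spin": 0, "claw": 1}])

```text
time_s: 7.35
eef_pos: [0.5748, -0.0545, 0.0632]
eef_rot: [0.0, -3.141, -0.0]
ft_force: [-1.0, -0.6, 0.1]
finger_gap: 0.0001
```

>>> move_arm(plan=[{"x": 0, "y": 0, "z": 1, "spin": 0, "claw": 1}, {"x": 0, "y": 0, "z": 0, "spin": 0, "claw": 1}])

```text
time_s: 7.52
eef_pos: [0.5748, -0.0545, 0.0621]
eef_rot: [0.0, -3.141, -0.0]
ft_force: [0.8, -0.1, 1.2]
finger_gap: 0.0001
```

>>> move_arm(plan=[{"x": 0, "y": 0, "z": 0, "spin": 0, "claw": 1}])

```text
time_s: 7.6
eef_pos: [0.5748, -0.0545, 0.0622]
eef_rot: [0.0, -3.141, -0.0]
ft_force: [-0.3, -0.7, 0.1]
finger_gap: 0.0001
```

>>> move_arm(plan=[{"x": 0, "y": 0, "z": 1, "spin": 0, "claw": 1}, {"x": 0, "y": 0, "z": 0, "spin": 0, "claw": 1}])

```text
time_s: 7.77
eef_pos: [0.5748, -0.0545, 0.0611]
eef_rot: [0.0, -3.141, -0.0]
ft_force: [-0.7, -0.3, 0.4]
finger_gap: 0.0001
```

>>> move_arm(plan=[{"x": 0, "y": 0, "z": 1, "spin": 0, "claw": 1}, {"x": 0, "y": 0, "z": 0, "spin": 0, "claw": 1}])

```text
time_s: 7.93
eef_pos: [0.5748, -0.0545, 0.0601]
eef_rot: [0.0, -3.141, -0.0]
ft_force: [-0.5, -0.8, -0.6]
finger_gap: 0.0002
```

```bash
bash two.sh 8
```

```text
7.9333 [ 0.5748 -0.0545  0.0601] [ 0.0001 -3.1413 -0.0002] [-0.4957 -0.8081 -0.6249] 0.00022390481378787314 J [-0.2273  0.58    1.5589  0.0001  1.003  -1.7982]
7.9833 [ 0.5748 -0.0545  0.0602] [ 0.0002 -3.1414 -0.0002] [ 0.0134 -0.2106 -0.018 ] 0.00012283425380986982 J [-0.2273  0.5799  1.5588  0.0001  1.0031 -1.7982]
```

View pics/c8.png

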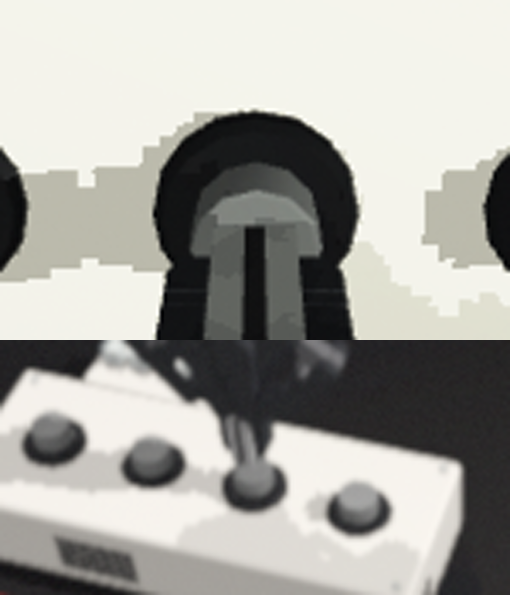

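The tips now just overlap the key's upper edge in the scene view, and its top still shows at wrist row ~236. I'll keep going.

>>> move_arm(plan=[{"x": 0, "y": 0, "z": 1, "spin": 0, "claw": 1}, {"x": 0, "y": 0, "z": 0, "spin": 0, "claw": 1}])

```text
time_s: 8.2
eef_pos: [0.5748, -0.0545, 0.0591]
eef_rot: [0.0, -3.141, -0.0]
ft_force: [0.2, -0.4, -0.3]
finger_gap: -0.0001
```

>>> move_arm(plan=[{"x": 0, "y": 0, "z": 1, "spin": 0, "claw": 1}, {"x": 0, "y": 0, "z": 0, "spin": 0, "claw": 1}])

```text
time_s: 8.37
eef_pos: [0.5748, -0.0545, 0.0581]
eef_rot: [0.0, -3.141, -0.0]
ft_force: [0.5, -0.7, -0.4]
finger_gap: 0.0003
```

>>> move_arm(plan=[{"x": 0, "y": 0, "z": 1, "spin": 0, "claw": 1}, {"x": 0, "y": 0, "z": 0, "spin": 0, "claw": 1}])

```text
time_s: 8.53
eef_pos: [0.5748, -0.0545, 0.0571]
eef_rot: [0.0, -3.141, -0.0]
ft_force: [-0.3, 0.4, 0.5]
finger_gap: -0.0
```

>>> move_arm(plan=[{"x": 0, "y": 0, "z": 1, "spin": 0, "claw": 1}, {"x": 0, "y": 0, "z": 0, "spin": 0, "claw": 1}])

```text
time_s: 8.7
eef_pos: [0.5747, -0.0545, 0.0561]
eef_rot: [0.0, -3.141, -0.0]
ft_force: [0.5, -0.2, -0.2]
finger_gap: -0.0001
```

```bash
bash two.sh 9; python3 look.py top t9; python3 -c "
import cv2
a=cv2.imread('pics/t9.png')[150:260,300:500];cv2.imwrite('pics/t9c.png',cv2.resize(a,None,fx=4,fy=4,interpolation=cv2.INTER_CUBIC))"
```

```text
8.7 [ 0.5747 -0.0545  0.0561] [ 0.0001 -3.1413 -0.0002] [ 0.5396 -0.2129 -0.1651] -8.062768865699125e-05 J [-0.2273  0.585   1.5627  0.0001  0.9942 -1.7982]
8.75 [ 0.5748 -0.0545  0.0562] [ 0.     -3.1415 -0.0002] [-1.3149  0.1134  0.1144] -0.0002383284561369733 J [-0.2273  0.585   1.5625  0.0001  0.9943 -1.7982]
8.8 [ 0.5748 -0.0545  0.0562] [ 0.0001 -3.1415 -0.0002] [ 0.3502 -0.2441 -0.2317] -0.0001403624975093437 J [-0.2273  0.5849  1.5625  0.0001  0.9943 -1.7982]
```

View pics/c9.png

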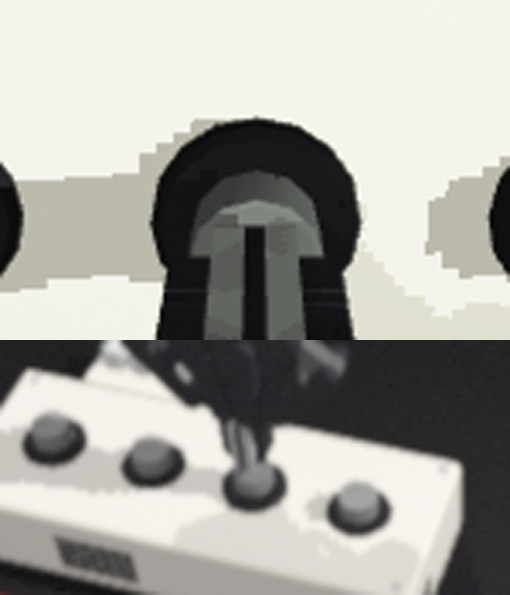

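View pics/t9c.png

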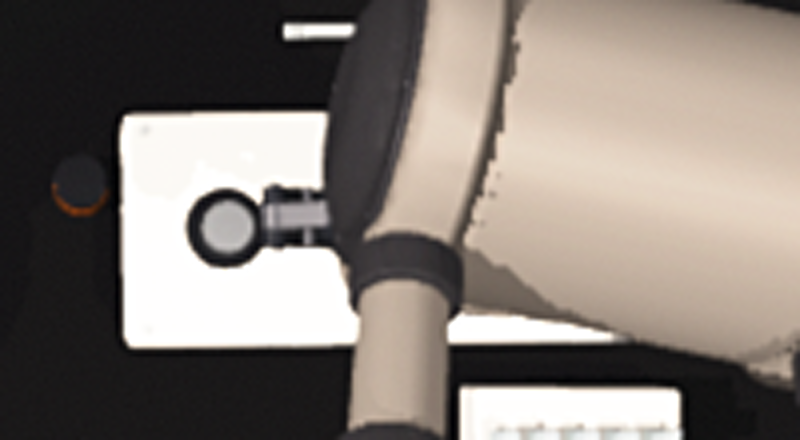

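The tips now cast shadows on the key top, so they are close. I'll carry on by feel.

>>> move_arm(plan=[{"x": 0, "y": 0, "z": 1, "spin": 0, "claw": 1}, {"x": 0, "y": 0, "z": 0, "spin": 0, "claw": 1}])

```text
time_s: 9.02
eef_pos: [0.5748, -0.0545, 0.0552]
eef_rot: [0.0, -3.141, -0.0]
ft_force: [1.0, -0.1, -0.4]
finger_gap: 0.0
```

>>> move_arm(plan=[{"x": 0, "y": 0, "z": 1, "spin": 0, "claw": 1}, {"x": 0, "y": 0, "z": 0, "spin": 0, "claw": 1}])

```text
time_s: 9.18
eef_pos: [0.5748, -0.0545, 0.0541]
eef_rot: [0.0, -3.141, -0.0]
ft_force: [0.1, -0.4, -0.1]
finger_gap: 0.0003
```

>>> move_arm(plan=[{"x": 0, "y": 0, "z": 1, "spin": 0, "claw": 1}, {"x": 0, "y": 0, "z": 0, "spin": 0, "claw": 1}])

```text
time_s: 9.35
eef_pos: [0.5748, -0.0545, 0.0531]
eef_rot: [0.0, -3.141, -0.0]
ft_force: [0.5, -0.5, -0.2]
finger_gap: 0.0
```

>>> move_arm(plan=[{"x": 0, "y": 0, "z": 1, "spin": 0, "claw": 1}, {"x": 0, "y": 0, "z": 0, "spin": 0, "claw": 1}])

```text
time_s: 9.52
eef_pos: [0.5748, -0.0545, 0.0521]
eef_rot: [0.0, -3.141, -0.0]
ft_force: [0.5, -0.7, -0.5]
finger_gap: -0.0003
```

>>> move_arm(plan=[{"x": 0, "y": 0, "z": 1, "spin": 0, "claw": 1}, {"x": 0, "y": 0, "z": 0, "spin": 0, "claw": 1}])

```text
time_s: 9.68
eef_pos: [0.5748, -0.0545, 0.0511]
eef_rot: [0.0, -3.141, -0.0]
ft_force: [0.2, 1.3, 1.0]
finger_gap: -0.0003
```

```bash
bash two.sh 10
```

```text
9.6833 [ 0.5748 -0.0545  0.0511] [ 0.0001 -3.1414 -0.0002] [0.1915 1.2559 1.031 ] -0.0003099210444946551 J [-0.2273  0.5915  1.5671  0.0001  0.9832 -1.7982]
9.7333 [ 0.5748 -0.0545  0.0512] [ 0.0001 -3.1415 -0.0002] [ 0.2183 -0.2184 -0.5369] -8.800772645157011e-05 J [-0.2273  0.5914  1.567   0.0001  0.9833 -1.7982]
```

View pics/c10.png

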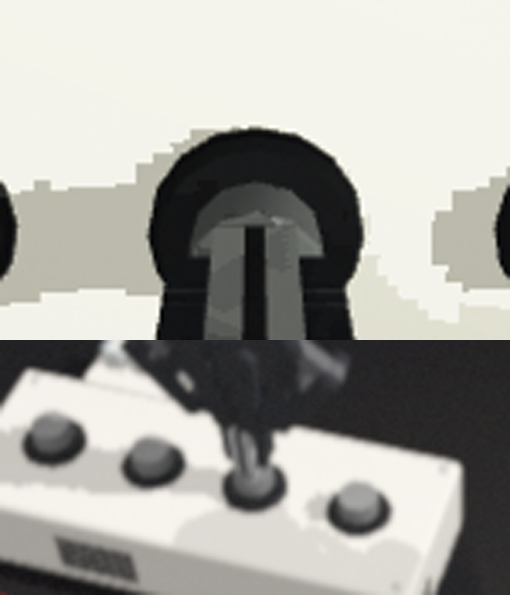

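The key's near edge is at wrist row ~242 and nearing the tips' edge at ~246, so contact should come in about 3 mm.

>>> move_arm(plan=[{"x": 0, "y": 0, "z": 1, "spin": 0, "claw": 1}, {"x": 0, "y": 0, "z": 0, "spin": 0, "claw": 1}])

```text
time_s: 9.95
eef_pos: [0.5748, -0.0545, 0.0501]
eef_rot: [0.0, -3.141, -0.0]
ft_force: [0.2, -0.1, -1.6]
finger_gap: 0.0
```

>>> move_arm(plan=[{"x": 0, "y": 0, "z": 1, "spin": 0, "claw": 1}, {"x": 0, "y": 0, "z": 0, "spin": 0, "claw": 1}])

```text
time_s: 10.12
eef_pos: [0.575, -0.0545, 0.0496]
eef_rot: [-0.0, 3.141, -0.0]
ft_force: [-1.0, 0.1, 4.8]
finger_gap: -0.0003
```

>>> move_arm(plan=[{"x": 0, "y": 0, "z": 0.4, "spin": 0, "claw": 1}, {"x": 0, "y": 0, "z": 0, "spin": 0, "claw": 1}])

```text
time_s: 10.28
eef_pos: [0.575, -0.0545, 0.0494]
eef_rot: [-0.0, 3.141, -0.0]
ft_force: [-2.0, 0.4, 5.0]
finger_gap: -0.0
```

>>> move_arm(plan=[{"x": 0, "y": 0, "z": 0.4, "spin": 0, "claw": 1}, {"x": 0, "y": 0, "z": 0, "spin": 0, "claw": 1}])

```text
time_s: 10.45
eef_pos: [0.575, -0.0546, 0.0491]
eef_rot: [-0.0, 3.141, -0.0]
ft_force: [-1.3, 0.9, 6.6]
finger_gap: 0.0001
```

```bash
bash two.sh 11
```

```text
10.45 [ 0.575  -0.0546  0.0491] [-0.0002  3.1409 -0.0001] [-1.3418  0.8762  6.6161] 0.00011139368690404453 J [-0.2273  0.5939  1.5691  0.0001  0.9779 -1.7982]
10.5 [ 0.575  -0.0545  0.0492] [-0.0002  3.141  -0.0002] [-1.5484  0.3478  6.245 ] 0.0001872860541794242 J [-0.2272  0.5939  1.569   0.0001  0.9781 -1.7982]
```

View pics/c11.png

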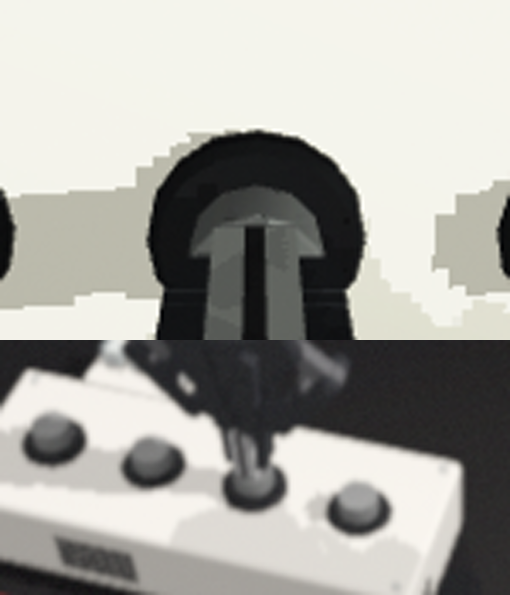

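The force rises to 6.4 N with a stiff slope, so this key (y≈−0.054) is a good one. I'll lift and go to the key at y≈+0.011.

>>> move_arm(plan=[{"x": 0, "y": 0, "z": -10, "spin": 0, "claw": 1}, {"x": 0, "y": 32.5, "z": 0, "spin": 0, "claw": 1}, {"x": 0, "y": 32.5, "z": 0, "spin": 0, "claw": 1}, {"x": 0, "y": 0, "z": 2, "spin": 0, "claw": 1}, {"x": 0, "y": 0, "z": 1, "spin": 0, "claw": 1}, {"x": 0, "y": 0, "z": 0, "spin": 0, "claw": 1}])

```text
time_s: 11.05
eef_pos: [0.5748, 0.0104, 0.0555]
eef_rot: [0.001, -3.141, 0.0]
ft_force: [0.4, 0.5, -0.4]
finger_gap: -0.0001
```

```bash
bash two.sh 12
```

```text
11.05 [0.5748 0.0104 0.0555] [ 0.0013 -3.1415  0.0003] [ 0.3933  0.5369 -0.3774] -0.00010422280409762245 J [-0.1151  0.5821  1.5706 -0.0003  0.989  -1.6866]
11.1 [0.5749 0.0099 0.0555] [-0.0002 -3.1415  0.0003] [ 1.3989 -0.4883 -0.2469] 2.3541195830090876e-05 J [-0.1159  0.5821  1.5704 -0.0002  0.9891 -1.6865]
```

View pics/c12.png

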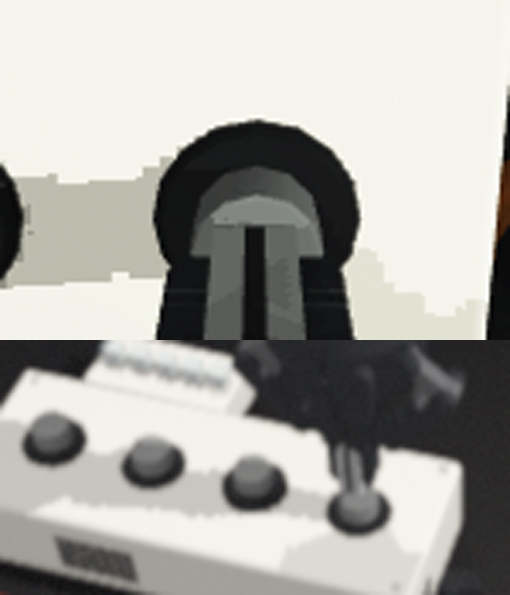

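The key's edge shows clearly here, so it is a little lower than the last one. I'll start down.

>>> move_arm(plan=[{"x": 0, "y": 0, "z": 1, "spin": 0, "claw": 1}, {"x": 0, "y": 0, "z": 1, "spin": 0, "claw": 1}, {"x": 0, "y": 0, "z": 0, "spin": 0, "claw": 1}])

```text
time_s: 11.4
eef_pos: [0.5747, 0.0099, 0.0533]
eef_rot: [-0.001, -3.141, -0.0]
ft_force: [-0.9, 0.2, -0.0]
finger_gap: -0.0
```

>>> move_arm(plan=[{"x": 0, "y": 0, "z": 1, "spin": 0, "claw": 1}, {"x": 0, "y": 0, "z": 0, "spin": 0, "claw": 1}])

```text
time_s: 11.57
eef_pos: [0.5748, 0.0102, 0.0523]
eef_rot: [-0.001, -3.141, -0.0]
ft_force: [0.9, 0.0, -0.3]
finger_gap: 0.0
```

>>> move_arm(plan=[{"x": 0, "y": 0, "z": 1, "spin": 0, "claw": 1}, {"x": 0, "y": 0, "z": 0, "spin": 0, "claw": 1}])

```text
time_s: 11.73
eef_pos: [0.5748, 0.0105, 0.0513]
eef_rot: [0.0, -3.141, -0.0]
ft_force: [-0.1, -0.5, 0.2]
finger_gap: -0.0
```

>>> move_arm(plan=[{"x": 0, "y": 0, "z": 1, "spin": 0, "claw": 1}, {"x": 0, "y": 0, "z": 0, "spin": 0, "claw": 1}])

```text
time_s: 11.9
eef_pos: [0.5747, 0.0105, 0.0503]
eef_rot: [0.0, -3.141, -0.0]
ft_force: [0.1, 0.1, -0.2]
finger_gap: -0.0002
```

>>> move_arm(plan=[{"x": 0, "y": 0, "z": 1, "spin": 0, "claw": 1}, {"x": 0, "y": 0, "z": 0, "spin": 0, "claw": 1}])

```text
time_s: 12.07
eef_pos: [0.5747, 0.0105, 0.0493]
eef_rot: [0.0, -3.141, -0.0]
ft_force: [0.8, 0.1, 0.3]
finger_gap: 0.0002
```

>>> move_arm(plan=[{"x": 0, "y": 0, "z": 1, "spin": 0, "claw": 1}, {"x": 0, "y": 0, "z": 0, "spin": 0, "claw": 1}])

```text
time_s: 12.23
eef_pos: [0.5748, 0.0105, 0.0483]
eef_rot: [0.0, -3.141, -0.0]
ft_force: [-0.0, -0.0, -0.1]
finger_gap: -0.0
```

>>> move_arm(plan=[{"x": 0, "y": 0, "z": 1, "spin": 0, "claw": 1}, {"x": 0, "y": 0, "z": 0, "spin": 0, "claw": 1}])

```text
time_s: 12.4
eef_pos: [0.5748, 0.0105, 0.0473]
eef_rot: [0.0, -3.141, -0.0]
ft_force: [-0.0, 0.8, -1.2]
finger_gap: 0.0
```

>>> move_arm(plan=[{"x": 0, "y": 0, "z": 1, "spin": 0, "claw": 1}, {"x": 0, "y": 0, "z": 0, "spin": 0, "claw": 1}])

```text
time_s: 12.57
eef_pos: [0.5749, 0.0105, 0.0465]
eef_rot: [-0.0, 3.141, 0.0]
ft_force: [0.0, 0.4, 1.0]
finger_gap: 0.0001
```

>>> move_arm(plan=[{"x": 0, "y": 0, "z": 0.7, "spin": 0, "claw": 1}, {"x": 0, "y": 0, "z": 0, "spin": 0, "claw": 1}])

```text
time_s: 12.73
eef_pos: [0.575, 0.0105, 0.0462]
eef_rot: [-0.0, 3.141, 0.0]
ft_force: [-1.3, 0.1, 5.6]
finger_gap: 0.0001
```

5.6 N within 0.3 mm of touch means this is a good key too. Next is y≈−0.119.

>>> move_arm(plan=[{"x": 0, "y": 0, "z": -13, "spin": 0, "claw": 1}, {"x": 0, "y": -32.5, "z": 0, "spin": 0, "claw": 1}, {"x": 0, "y": -32.5, "z": 0, "spin": 0, "claw": 1}, {"x": 0, "y": -32.5, "z": 0, "spin": 0, "claw": 1}, {"x": 0, "y": -32.5, "z": 0, "spin": 0, "claw": 1}, {"x": 0, "y": 0, "z": 2, "spin": 0, "claw": 1}, {"x": 0, "y": 0, "z": 0, "spin": 0, "claw": 1}, {"x": 0, "y": 0, "z": 0, "spin": 0, "claw": 1}])

```text
time_s: 13.4
eef_pos: [0.5745, -0.1192, 0.0564]
eef_rot: [-0.001, -3.141, -0.001]
ft_force: [0.3, 0.2, -0.0]
finger_gap: 0.0002
```

```bash
bash two.sh 13
```

```text
13.4 [ 0.5745 -0.1192  0.0564] [-0.0009 -3.1408 -0.0011] [ 0.2893  0.1801 -0.0236] 0.00016333297737548082 J [-0.3354  0.5995  1.5333  0.0005  1.0099 -1.9059]
13.45 [ 0.5746 -0.1186  0.0566] [ 0.0008 -3.141  -0.001 ] [ 0.0491  0.2006 -0.5088] 0.00024966927573785307 J [-0.3343  0.5992  1.5333  0.0005  1.0099 -1.9059]
```

View pics/c13.png

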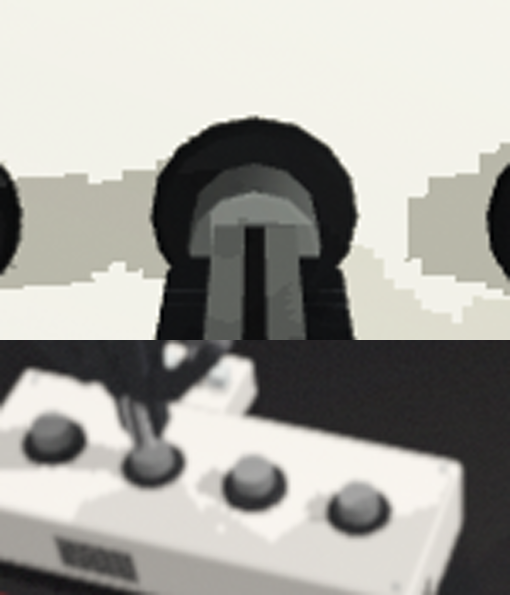

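>>> move_arm(plan=[{"x": 0, "y": 0, "z": 2, "spin": 0, "claw": 1}, {"x": 0, "y": 0, "z": 2, "spin": 0, "claw": 1}, {"x": 0, "y": 0, "z": 1, "spin": 0, "claw": 1}, {"x": 0, "y": 0, "z": 0, "spin": 0, "claw": 1}])

```text
time_s: 13.83
eef_pos: [0.5747, -0.1189, 0.0514]
eef_rot: [0.001, -3.141, -0.001]
ft_force: [-0.4, 0.4, -0.4]
finger_gap: -0.0002
```

>>> move_arm(plan=[{"x": 0, "y": 0, "z": 1, "spin": 0, "claw": 1}, {"x": 0, "y": 0, "z": 0, "spin": 0, "claw": 1}])

```text
time_s: 14.0
eef_pos: [0.5748, -0.1194, 0.0506]
eef_rot: [0.0, -3.141, -0.0]
ft_force: [-0.3, 0.4, -0.2]
finger_gap: 0.0
```

>>> move_arm(plan=[{"x": 0, "y": 0, "z": 1, "spin": 0, "claw": 1}, {"x": 0, "y": 0, "z": 0, "spin": 0, "claw": 1}])

```text
time_s: 14.17
eef_pos: [0.5748, -0.1195, 0.0496]
eef_rot: [0.0, -3.141, -0.0]
ft_force: [0.6, 0.0, 0.1]
finger_gap: -0.0001
```

>>> move_arm(plan=[{"x": 0, "y": 0, "z": 1, "spin": 0, "claw": 1}, {"x": 0, "y": 0, "z": 0, "spin": 0, "claw": 1}])

```text
time_s: 14.33
eef_pos: [0.5748, -0.1195, 0.0486]
eef_rot: [0.0, -3.141, -0.0]
ft_force: [0.2, 0.4, 0.2]
finger_gap: 0.0002
```

>>> move_arm(plan=[{"x": 0, "y": 0, "z": 1, "spin": 0, "claw": 1}, {"x": 0, "y": 0, "z": 0, "spin": 0, "claw": 1}])

```text
time_s: 14.5
eef_pos: [0.5748, -0.1195, 0.0476]
eef_rot: [-0.0, -3.141, -0.0]
ft_force: [0.6, 0.5, -0.0]
finger_gap: -0.0002
```

>>> move_arm(plan=[{"x": 0, "y": 0, "z": 1, "spin": 0, "claw": 1}, {"x": 0, "y": 0, "z": 0, "spin": 0, "claw": 1}])

```text
time_s: 14.67
eef_pos: [0.5748, -0.1195, 0.0467]
eef_rot: [0.0, -3.142, -0.0]
ft_force: [-0.3, 0.0, -0.1]
finger_gap: 0.0003
```

>>> move_arm(plan=[{"x": 0, "y": 0, "z": 1, "spin": 0, "claw": 1}, {"x": 0, "y": 0, "z": 0, "spin": 0, "claw": 1}])

```text
time_s: 14.83
eef_pos: [0.5749, -0.1195, 0.0458]
eef_rot: [-0.0, 3.141, 0.0]
ft_force: [-1.0, 0.3, 2.5]
finger_gap: -0.0
```

>>> move_arm(plan=[{"x": 0, "y": 0, "z": 0.6, "spin": 0, "claw": 1}, {"x": 0, "y": 0, "z": 0, "spin": 0, "claw": 1}])

```text
time_s: 15.0
eef_pos: [0.5749, -0.1195, 0.0453]
eef_rot: [-0.0, 3.141, 0.0]
ft_force: [-0.6, -0.5, 2.3]
finger_gap: 0.0
```

This one is soft: 2.3 N and not rising. I'll push further in small steps.

>>> move_arm(plan=[{"x": 0, "y": 0, "z": 0.8, "spin": 0, "claw": 1}, {"x": 0, "y": 0, "z": 0, "spin": 0, "claw": 1}])

```text
time_s: 15.17
eef_pos: [0.5749, -0.1196, 0.0445]
eef_rot: [-0.0, 3.141, -0.0]
ft_force: [-0.9, 0.0, 3.0]
finger_gap: 0.0002
```

>>> move_arm(plan=[{"x": 0, "y": 0, "z": 0.8, "spin": 0, "claw": 1}, {"x": 0, "y": 0, "z": 0, "spin": 0, "claw": 1}])

```text
time_s: 15.33
eef_pos: [0.5749, -0.1196, 0.0436]
eef_rot: [-0.0, 3.141, -0.0]
ft_force: [-1.6, -0.5, 3.2]
finger_gap: 0.0
```

At 2.4 mm in it takes only 3.2 N, so this is the weak key. I'll press it through the click.

>>> move_arm(plan=[{"x": 0, "y": 0, "z": 1, "spin": 0, "claw": 1}, {"x": 0, "y": 0, "z": 1, "spin": 0, "claw": 1}, {"x": 0, "y": 0, "z": 0, "spin": 0, "claw": 1}])

```text
time_s: 15.58
eef_pos: [0.5749, -0.1195, 0.0414]
eef_rot: [-0.0, 3.141, 0.0]
ft_force: [-0.9, -0.3, 3.7]
finger_gap: -0.0
```

>>> move_arm(plan=[{"x": 0, "y": 0, "z": 1, "spin": 0, "claw": 1}, {"x": 0, "y": 0, "z": 1, "spin": 0, "claw": 1}, {"x": 0, "y": 0, "z": 0, "spin": 0, "claw": 1}])

```text
time_s: 15.83
eef_pos: [0.5748, -0.1195, 0.0391]
eef_rot: [0.0, -3.141, -0.0]
ft_force: [0.1, -0.7, 0.6]
finger_gap: 0.0001
```

>>> move_arm(plan=[{"x": 0, "y": 0, "z": 1, "spin": 0, "claw": 1}, {"x": 0, "y": 0, "z": 0, "spin": 0, "claw": 1}])

```text
time_s: 16.0
eef_pos: [0.5746, -0.1194, 0.038]
eef_rot: [0.0, -3.141, -0.001]
ft_force: [-0.2, -0.8, 0.0]
finger_gap: 0.0001
```

>>> move_arm(plan=[{"x": 0, "y": 0, "z": 1, "spin": 0, "claw": 1}, {"x": 0, "y": 0, "z": 0, "spin": 0, "claw": 1}])

```text
time_s: 16.17
eef_pos: [0.5746, -0.1194, 0.0372]
eef_rot: [0.0, -3.141, -0.0]
ft_force: [-1.0, 0.3, -0.1]
finger_gap: 0.0003
```

>>> move_arm(plan=[{"x": 0, "y": 0, "z": 0.7, "spin": 0, "claw": 1}, {"x": 0, "y": 0, "z": 0, "spin": 0, "claw": 1}])

```text
time_s: 16.33
eef_pos: [0.5748, -0.1195, 0.0367]
eef_rot: [0.0, -3.141, -0.0]
ft_force: [-0.3, -0.1, -0.1]
finger_gap: 0.0002
```

>>> move_arm(plan=[{"x": 0, "y": 0, "z": -40, "spin": 0, "claw": 1}, {"x": 0, "y": 0, "z": -40, "spin": 0, "claw": 1}, {"x": 10, "y": 20, "z": -35, "spin": 0, "claw": 1}, {"x": 0, "y": 0, "z": 0, "spin": 0, "claw": 1}, {"x": 0, "y": 0, "z": 0, "spin": 0, "claw": 1}])

```text
time_s: 16.75
eef_pos: [0.5659, -0.0992, 0.1544]
eef_rot: [-0.002, 3.137, -0.002]
ft_force: [0.1, 0.2, -1.0]
finger_gap: -0.0003
```

```bash
python3 look.py wrist w14; python3 look.py scene s14; python3 -c "
import cv2
a=cv2.imread('pics/s14.png')[140:260,150:350];cv2.imwrite('pics/s14c.png',cv2.resize(a,None,fx=4,fy=4,interpolation=cv2.INTER_CUBIC))"
```

```text
16.75 [ 0.5659 -0.0992  0.1544] [-0.0019  3.1367 -0.0022] [ 0.1491  0.2132 -0.9765] -0.0002693041238009267 J [-0.307   0.4689  1.4619  0.0002  1.2056 -1.879 ]
16.8 [ 0.5649 -0.0993  0.1524] [-0.0011  3.1403 -0.0007] [-0.0792  0.0521 -0.605 ] -7.00824285801874e-05 J [-0.3076  0.4714  1.4637 -0.      1.2052 -1.8791]
```

View pics/w14.png

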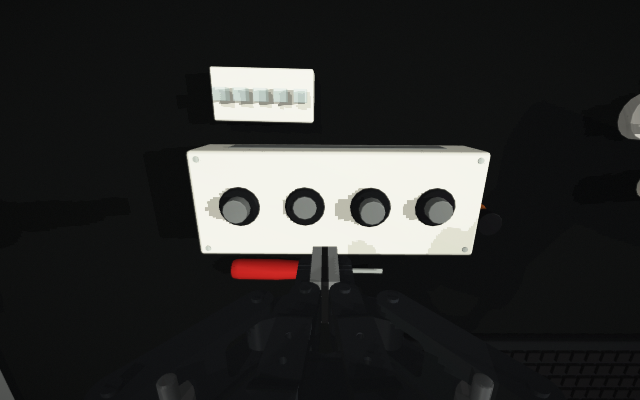

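View pics/s14c.png

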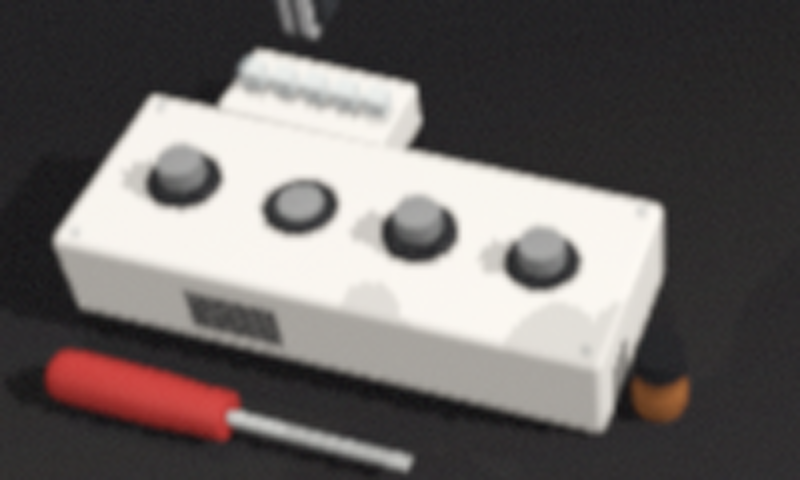

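The weak key, second from the left in the wrist view at (305,207), is latched in. The other three still stand out. From the contact heights, the real fingertips sit about 30 mm above the reported TCP. The bar lies about 27° from world x, so I'll turn the tool to that angle and measure the key's place. I'll measure the cover the same way so calibration errors cancel.

>>> move_arm(plan=[{"x": 0, "y": 0, "z": 0, "spin": -7, "claw": 0.5}, {"x": 0, "y": 0, "z": 0, "spin": -7, "claw": 0.5}, {"x": 0, "y": 0, "z": 0, "spin": -7, "claw": 0.5}, {"x": 0, "y": 0, "z": 0, "spin": -5.6, "claw": 0.5}, {"x": 0.7, "y": -21.5, "z": -8, "spin": 0, "claw": 0.5}, {"x": 0, "y": 0, "z": 0, "spin": 0, "claw": 0.5}, {"x": 0, "y": 0, "z": 0, "spin": 0, "claw": 0.5}, {"x": 0, "y": 0, "z": 0, "spin": 0, "claw": 0.5}])

```text
time_s: 17.52
eef_pos: [0.573, -0.1189, 0.1582]
eef_rot: [0.721, -3.055, -0.003]
ft_force: [-0.2, -0.5, -0.3]
finger_gap: 0.0428
```

```bash
python3 look.py wrist w15
```

```text
17.5167 [ 0.573  -0.1189  0.1582] [ 0.7207 -3.0553 -0.003 ] [-0.183  -0.4918 -0.3301] 0.04278874297523747 J [-0.3357  0.4895  1.416   0.0003  1.2391 -2.3699]
```

View pics/w15.png

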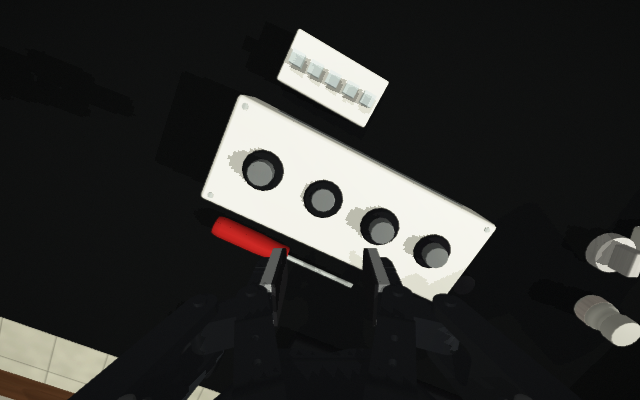

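The latched key is centred at about (323,200) inside its collar at (322,198).

```bash
cat > ell.py <<'E'
from h import *
def blob(g,lo,hi,box):
    m=((g>=lo)&(g<=hi)).astype(np.uint8);k=np.zeros_like(m);x0,y0,x1,y1=box;k[y0:y1,x0:x1]=m[y0:y1,x0:x1]
    n,l,st,c=cv2.connectedComponentsWithStats(k); out=[]
    for i in range(1,n):
        if st[i,4]>80:
            pts=np.argwhere(l==i)[:,::-1].astype(np.float32); h=cv2.convexHull(pts)
            if len(h)>5: out.append((cv2.fitEllipse(h),st[i,4]))
    return sorted(out,key=lambda t:-t[1])
E
python3 - <<'E'
from ell import *
np.set_printoptions(precision=4,suppress=True)
s,p=pickle.load(open("w15.pkl","rb")); g=cv2.cvtColor(p["color"],cv2.COLOR_BGR2GRAY)
for e,a in blob(g,0,60,(298,175,348,222))[:1]: print("collar",e,a,[toz(p,e[0],z,s) for z in (.06,.0635,.067)])
for e,a in blob(g,75,170,(305,185,340,215))[:1]: print("key",e,a,toz(p,e[0],.066,s))
for uv in [(245,105),(487,229.5),(211,195)]: print("screw",toz(p,uv,.06,s))
print(proj(p,s["eef_pos"],s),proj(p,s["eef_pos"]+[0,0,.03],s))
E
```

```text
collar ((322.4765625, 198.44932556152344), (36.99361801147461, 38.52645492553711), 98.01429748535156) 703 [array([ 0.5745, -0.1204,  0.06  ]), array([ 0.5735, -0.1209,  0.0635]), array([ 0.5726, -0.1213,  0.067 ])]
key ((322.8034362792969, 199.94334411621094), (22.275634765625, 22.932273864746094), 85.8626708984375) 412 [ 0.5741 -0.1202  0.066 ]
screw [ 0.5268 -0.222   0.06  ]
screw [0.5285 0.0475 0.06  ]
screw [ 0.6207 -0.2213  0.06  ]
[324.7855 240.5084] [324.9478 263.4977]
```

>>> move_arm(plan=[{"x": -9, "y": 36.7, "z": 0, "spin": 0, "claw": 0.6}, {"x": -9, "y": 36.7, "z": 0, "spin": 0, "claw": 0.6}, {"x": -9, "y": 36.7, "z": 0, "spin": 0, "claw": 0.6}, {"x": -9, "y": 36.7, "z": 5, "spin": 0, "claw": 0.6}, {"x": -9, "y": 36.7, "z": 5, "spin": 0, "claw": 0.6}, {"x": -9, "y": 36.7, "z": 10, "spin": 0, "claw": 0.6}, {"x": -9, "y": 36.7, "z": 10, "spin": 0, "claw": 0.6}, {"x": -9, "y": 36.7, "z": 10, "spin": 0, "claw": 0.6}, {"x": -9, "y": 36.7, "z": 10, "spin": 0, "claw": 0.6}, {"x": -9, "y": 36.7, "z": 10, "spin": 0, "claw": 0.6}, {"x": 0, "y": 0, "z": 0, "spin": 0, "claw": 0.6}, {"x": 0, "y": 0, "z": 0, "spin": 0, "claw": 0.6}])

```text
time_s: 18.57
eef_pos: [0.488, 0.2513, 0.0988]
eef_rot: [0.729, -3.053, 0.0]
ft_force: [0.3, -0.6, 0.3]
finger_gap: 0.0342
```

```bash
python3 look.py wrist w16 cover; python3 -c "
import cv2
a=cv2.imread('pics/w16.png');cv2.imwrite('pics/w16c.png',cv2.resize(a[140:290,230:430],None,fx=4,fy=4,interpolation=cv2.INTER_CUBIC))"
```

```text
18.5667 [0.488  0.2513 0.0988] [ 0.7288 -3.0534  0.0002] [ 0.3215 -0.5969  0.2503] 0.034186920230062354 J [ 0.3357  0.4886  1.6001  0.0001  1.0554 -1.7037]
cover [(0.68, [323.1, 198.9, 52.4, 55.9]), (0.29, [108.9, 228.2, 60.5, 43.6])]
```

View pics/w16c.png

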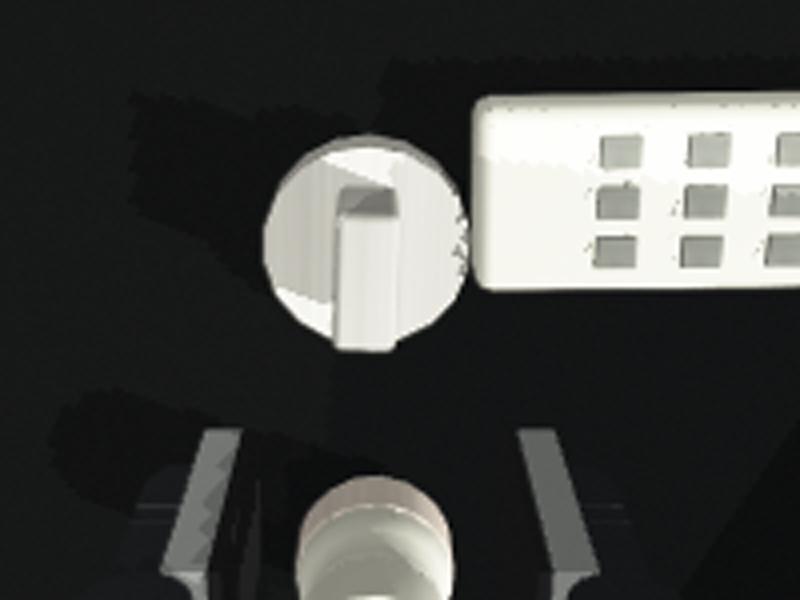

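The bar lines up with the jaws: it is centred at col 321.5, and the cover's top disc is centred near (321.5, 201). The remote's end lies just to the right.

```bash
python3 - <<'E'
from ell import *
np.set_printoptions(precision=4,suppress=True)
s,p=pickle.load(open("w16.pkl","rb")); g=cv2.cvtColor(p["color"],cv2.COLOR_BGR2GRAY)
R=Ro.from_rotvec(s["eef_rot"]).as_matrix(); print(R, s["eef_pos"])
for uv in [(321.5,200),(321.5,201)]:
    X=toz(p,uv,.015,s); print("disc",X,"tool delta",R.T@(X-s["eef_pos"])*1000)
X=toz(p,(321.5,(212/4+140+350/4+140)/2),.041,s); print("bar top",X,R.T@(X-s["eef_pos"])*1000)
for a,b in [(192,212),(350,350)]: print([toz(p,(c/4+230,b/4+140),.041,s) for c in (335,398)])
# predicted outlines
C=toz(p,(321.5,200.5),.015,s)[:2]
for z in (0,.015): print([np.round((proj(p,[*(C+.025*np.array([np.cos(t),np.sin(t)])),z],s)-[230,140])*4) for t in np.radians([26.6,116.6,206.6,296.6])])
# place in same style
s2,p2=pickle.load(open("w15.pkl","rb")); R2=Ro.from_rotvec(s2["eef_rot"]).as_matrix()
X=np.array([.5740,-.1203,.06]);print("place rel",R2.T@(X-s2["eef_pos"])*1000)
E
```

```text
[[-0.8922 -0.4516 -0.0024]
 [-0.4516  0.8922 -0.0007]
 [ 0.0024  0.0004 -1.    ]] [0.488  0.2513 0.0988]
disc [0.4873 0.2475 0.015 ] tool delta [ 2.1006 -3.0497 83.7635]
disc [0.4882 0.248  0.015 ] tool delta [ 1.1074 -3.0536 83.7611]
bar top [0.4883 0.2483 0.041 ] [ 0.9938 -2.783  57.7609]
[array([0.4774, 0.2355, 0.041 ]), array([0.4714, 0.2474, 0.041 ])]
[array([0.5057, 0.2494, 0.041 ]), array([0.4995, 0.2618, 0.041 ])]
[array([367., 318.]), array([467., 224.]), array([367., 125.]), array([266., 224.])]
[array([366., 340.]), array([471., 242.]), array([366., 138.]), array([261., 242.])]
place rel [-0.4001 -1.9324 98.243 ]
```

>>> move_arm(plan=[{"x": 1, "y": -2.9, "z": 20, "spin": 0, "claw": 0.62}, {"x": 0, "y": 0, "z": 25, "spin": 0, "claw": 0.62}, {"x": 0, "y": 0, "z": 25, "spin": 0, "claw": 0.62}, {"x": 0, "y": 0, "z": 10, "spin": 0, "claw": 0.62}, {"x": 0, "y": 0, "z": 0, "spin": 0, "claw": 0.62}, {"x": 0, "y": 0, "z": 0, "spin": 0, "claw": 0.62}])

```text
time_s: 19.17
eef_pos: [0.491, 0.2456, 0.0204]
eef_rot: [-0.721, 3.058, 0.0]
ft_force: [0.1, -0.1, -0.1]
finger_gap: 0.0322
```

```bash
cat > v.sh <<'E'
python3 look.py wrist w$1; python3 look.py scene s$1; python3 -c "
import cv2,numpy as np
a=cv2.imread('pics/w$1.png')[170:290,240:400];b=cv2.imread('pics/s$1.png')[160:280,340:500]
cv2.imwrite('pics/c$1.png',np.hstack([cv2.resize(x,None,fx=2.5*1,fy=2.5*1,interpolation=cv2.INTER_CUBIC) for x in (a,b)]))"
E
bash v.sh 17
```

```text
19.1667 [0.491  0.2456 0.0204] [-0.7207  3.0577  0.    ] [ 0.1145 -0.1066 -0.1179] 0.03219582403978781 J [ 0.3242  0.5926  1.6763  0.      0.8726 -1.7095]
19.2167 [0.4915 0.246  0.0211] [-0.7208  3.0559  0.0003] [0.2198 0.2066 0.5507] 0.03288014695769045 J [ 0.3246  0.5916  1.6756  0.      0.8725 -1.7095]
```

View pics/c17.png

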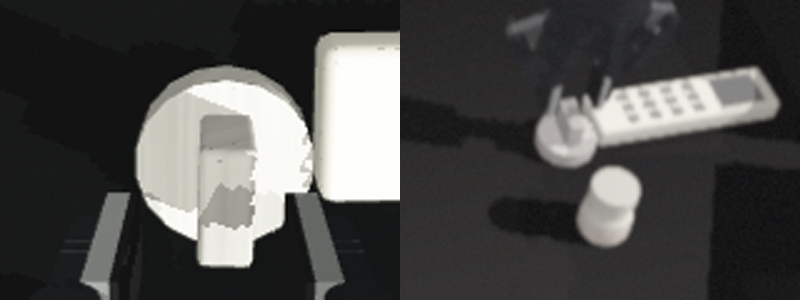

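>>> move_arm(plan=[{"x": 0, "y": 0, "z": 0, "spin": 0, "claw": 0.62}, {"x": 0, "y": 0, "z": 0, "spin": 0, "claw": 0.62}, {"x": 0, "y": 0, "z": 0, "spin": 0, "claw": 0.62}])

```text
time_s: 19.52
eef_pos: [0.4909, 0.2465, 0.0207]
eef_rot: [-0.723, 3.056, 0.0]
ft_force: [0.0, 0.4, -0.7]
finger_gap: 0.0323
```

```bash
bash v.sh 18; python3 - <<'E'
from h import *
s,p=pickle.load(open("w18.pkl","rb"));R=Ro.from_rotvec(s["eef_rot"]).as_matrix();print(R.T@(np.array([.4885,.2482,.041])-s["eef_pos"])*1000)
E
```

```text
19.5167 [0.4909 0.2465 0.0207] [-0.7226  3.0558  0.0003] [ 0.0339  0.3841 -0.7352] 0.03227263797758804 J [ 0.3259  0.5917  1.6766  0.0001  0.8716 -1.7094]
19.5667 [0.4907 0.2465 0.0206] [-0.7228  3.056   0.0002] [ 0.2309 -0.5309  0.616 ] 0.03237719597344435 J [ 0.326   0.592   1.6768  0.0001  0.8715 -1.7094]
[  1.33442644   2.5544716  -20.25286964]
```

View pics/c18.png

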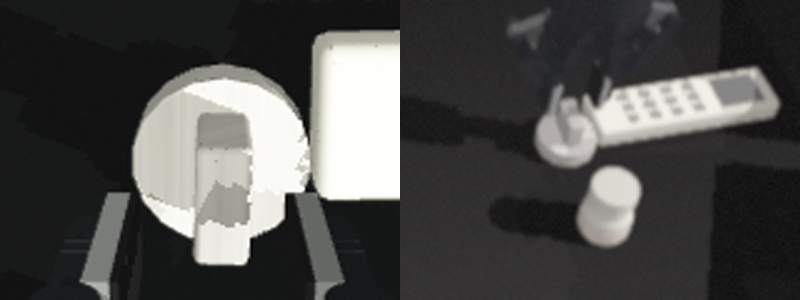

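The bar sits about 2.3 mm to the right of the jaw centre, because the arm had not fully settled earlier. I'll correct that and let it settle.

>>> move_arm(plan=[{"x": 1, "y": 2.3, "z": 0, "spin": 0, "claw": 0.62}, {"x": 0, "y": 0, "z": 0, "spin": 0, "claw": 0.62}, {"x": 0, "y": 0, "z": 0, "spin": 0, "claw": 0.62}, {"x": 0, "y": 0, "z": 0, "spin": 0, "claw": 0.62}, {"x": 0, "y": 0, "z": 0, "spin": 0, "claw": 0.62}, {"x": 0, "y": 0, "z": 0, "spin": 0, "claw": 0.62}])

```text
time_s: 20.12
eef_pos: [0.4885, 0.248, 0.0199]
eef_rot: [-0.723, 3.057, 0.0]
ft_force: [-0.6, 0.2, -0.3]
finger_gap: 0.0322
```

```bash
bash v.sh 19; python3 - <<'E'
from h import *
s,p=pickle.load(open("w19.pkl","rb"));R=Ro.from_rotvec(s["eef_rot"]).as_matrix();print(R.T@(np.array([.4885,.2482,.041])-s["eef_pos"])*1000)
E
```

```text
20.1167 [0.4885 0.248  0.0199] [-0.7228  3.0573  0.0001] [-0.6264  0.2174 -0.3089] 0.03224833664163042 J [ 0.3298  0.5917  1.68    0.0001  0.8698 -1.7054]
20.1667 [0.4885 0.2479 0.0199] [ 0.7228 -3.0573 -0.0001] [ 1.1097 -0.2417  0.207 ] 0.03217929616614202 J [ 0.3297  0.5917  1.6801  0.0001  0.8698 -1.7054]
[ -0.10190025   0.20785535 -21.1036228 ]
```

View pics/c19.png

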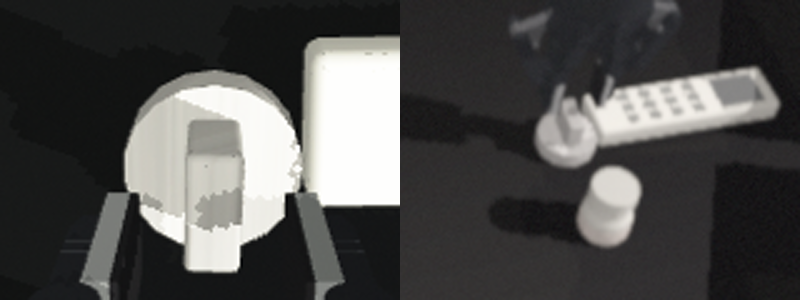

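Now it's centred. I'll go down 26 mm and look.

>>> move_arm(plan=[{"x": 0, "y": 0, "z": 8, "spin": 0, "claw": 0.65}, {"x": 0, "y": 0, "z": 8, "spin": 0, "claw": 0.65}, {"x": 0, "y": 0, "z": 8, "spin": 0, "claw": 0.65}, {"x": 0, "y": 0, "z": 2, "spin": 0, "claw": 0.65}, {"x": 0, "y": 0, "z": 0, "spin": 0, "claw": 0.65}, {"x": 0, "y": 0, "z": 0, "spin": 0, "claw": 0.65}])

```text
time_s: 20.72
eef_pos: [0.4883, 0.2479, -0.0065]
eef_rot: [0.723, -3.057, 0.0]
ft_force: [0.3, 0.2, 0.1]
finger_gap: 0.0305
```

```bash
bash v.sh 20
```

```text
20.7167 [ 0.4883  0.2479 -0.0065] [ 0.7227 -3.0567  0.    ] [0.27   0.2057 0.0801] 0.030522303065691266 J [ 0.3298  0.6321  1.6976  0.0001  0.8125 -1.7054]
20.7667 [ 0.4885  0.248  -0.0061] [-0.7228  3.0573  0.0001] [ 0.479   0.3357 -0.5891] 0.029725540774604625 J [ 0.3298  0.6316  1.6974  0.0001  0.8126 -1.7054]
```

View pics/c20.png

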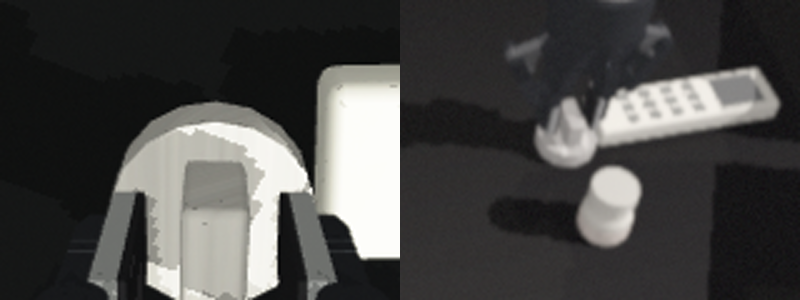

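The fingers straddle the bar with no contact. 4 mm more, then close.

>>> move_arm(plan=[{"x": 0, "y": 0, "z": 2, "spin": 0, "claw": 0.65}, {"x": 0, "y": 0, "z": 2, "spin": 0, "claw": 0.65}, {"x": 0, "y": 0, "z": 0, "spin": 0, "claw": 0.65}, {"x": 0, "y": 0, "z": 0, "spin": 0, "claw": 0.65}])

```text
time_s: 21.15
eef_pos: [0.4884, 0.2479, -0.0102]
eef_rot: [0.723, -3.057, -0.0]
ft_force: [0.2, 0.2, -0.3]
finger_gap: 0.0297
```

>>> move_arm(plan=[{"x": 0, "y": 0, "z": 0, "spin": 0, "claw": 1}, {"x": 0, "y": 0, "z": 0, "spin": 0, "claw": 1}, {"x": 0, "y": 0, "z": 0, "spin": 0, "claw": 1}, {"x": 0, "y": 0, "z": 0, "spin": 0, "claw": 1}, {"x": 0, "y": 0, "z": 0, "spin": 0, "claw": 1}, {"x": 0, "y": 0, "z": 0, "spin": 0, "claw": 1}])

```text
time_s: 21.65
eef_pos: [0.4887, 0.2481, -0.0099]
eef_rot: [-0.723, 3.057, 0.0]
ft_force: [0.2, -0.0, 3.6]
finger_gap: 0.0126
```

```bash
bash v.sh 21
```

```text
21.65 [ 0.4887  0.2481 -0.0099] [-0.7228  3.0567  0.0002] [ 0.1869 -0.0359  3.5989] 0.012589876260356079 J [ 0.3298  0.6374  1.6998  0.0001  0.8038 -1.7054]
21.7 [ 0.4887  0.248  -0.0099] [-0.7228  3.0567  0.0002] [-0.7019 -0.4205  3.6118] 0.012240561153310367 J [ 0.3298  0.6374  1.6998  0.0001  0.8038 -1.7054]
```

View pics/c21.png

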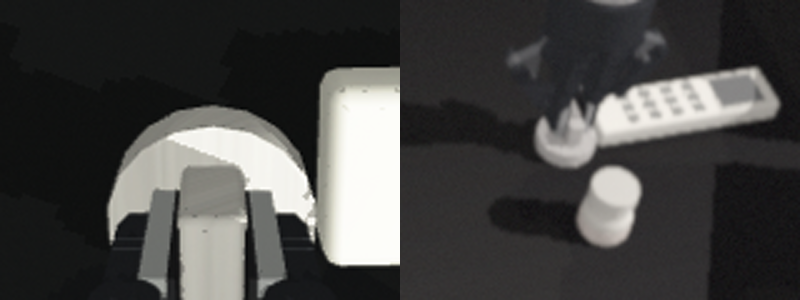

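The grip holds on the bar at a gap of 12.6 mm. I'll lift.

>>> move_arm(plan=[{"x": 0, "y": 0, "z": -5, "spin": 0, "claw": 1}, {"x": 0, "y": 0, "z": -10, "spin": 0, "claw": 1}, {"x": 0, "y": 0, "z": -25, "spin": 0, "claw": 1}, {"x": 0, "y": 0, "z": -35, "spin": 0, "claw": 1}, {"x": 0, "y": 0, "z": -35, "spin": 0, "claw": 1}, {"x": 0, "y": 0, "z": 0, "spin": 0, "claw": 1}, {"x": 0, "y": 0, "z": 0, "spin": 0, "claw": 1}, {"x": 0, "y": 0, "z": 0, "spin": 0, "claw": 1}])

```text
time_s: 22.42
eef_pos: [0.4879, 0.2478, 0.0998]
eef_rot: [0.723, -3.057, -0.0]
ft_force: [-0.1, -0.2, -1.1]
finger_gap: 0.013
```

```bash
bash v.sh 22
```

```text
22.4167 [0.4879 0.2478 0.0998] [ 0.7227 -3.0568 -0.    ] [-0.1343 -0.1703 -1.0631] 0.01304672701295732 J [ 0.3298  0.4836  1.6056  0.0001  1.053  -1.7054]
22.4667 [0.4875 0.2476 0.099 ] [ 0.7224 -3.0551  0.0002] [-0.6339 -0.4611 -0.8978] 0.01243021051749518 J [ 0.3298  0.4847  1.6062  0.0001  1.0529 -1.7054]
```

View pics/c22.png

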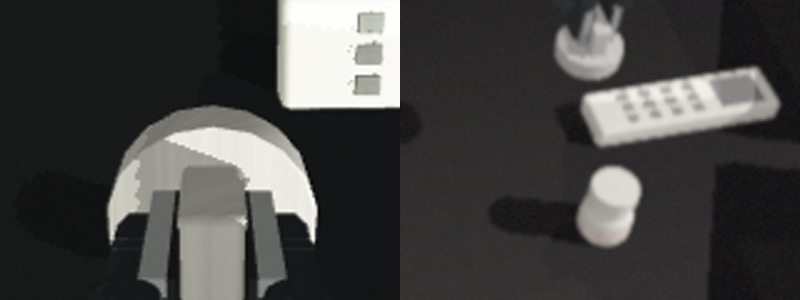

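View pics/s22.png

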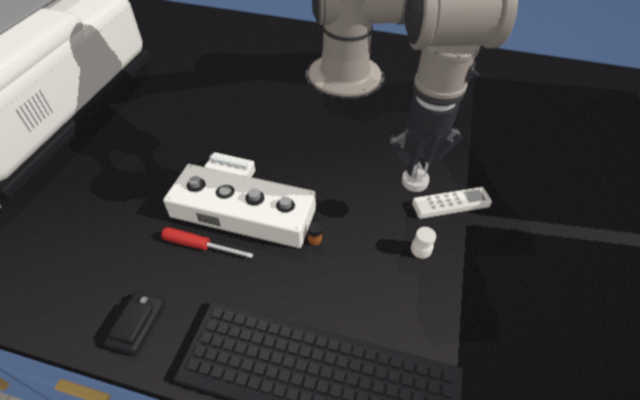

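The cover is held level, and the scene shows nothing else moved. I'll carry it over the latched key at (0.574, −0.120).

>>> move_arm(plan=[{"x": 4, "y": -17, "z": 0, "spin": 0, "claw": 1}, {"x": 8, "y": -34, "z": 0, "spin": 0, "claw": 1}, {"x": 8, "y": -34, "z": 0, "spin": 0, "claw": 1}, {"x": 8, "y": -34, "z": 0, "spin": 0, "claw": 1}, {"x": 8, "y": -34, "z": 0, "spin": 0, "claw": 1}, {"x": 8, "y": -34, "z": 0, "spin": 0, "claw": 1}, {"x": 8, "y": -34, "z": 0, "spin": 0, "claw": 1}, {"x": 8, "y": -34, "z": 0, "spin": 0, "claw": 1}, {"x": 8, "y": -34, "z": 0, "spin": 0, "claw": 1}, {"x": 8, "y": -34, "z": 0, "spin": 0, "claw": 1}, {"x": 8, "y": -30, "z": 0, "spin": 0, "claw": 1}, {"x": 4.3, "y": -14.3, "z": 0, "spin": 0, "claw": 1}])

```text
time_s: 23.52
eef_pos: [0.5738, -0.1236, 0.0982]
eef_rot: [0.718, -3.056, -0.001]
ft_force: [-0.2, 0.5, -0.8]
finger_gap: 0.013
```

>>> move_arm(plan=[{"x": 0, "y": 0, "z": 5, "spin": 0, "claw": 1}, {"x": 0, "y": 0, "z": 5, "spin": 0, "claw": 1}, {"x": 0, "y": 0, "z": 0, "spin": 0, "claw": 1}, {"x": 0, "y": 0, "z": 0, "spin": 0, "claw": 1}, {"x": 0, "y": 0, "z": 0, "spin": 0, "claw": 1}, {"x": 0, "y": 0, "z": 0, "spin": 0, "claw": 1}, {"x": 0, "y": 0, "z": 0, "spin": 0, "claw": 1}, {"x": 0, "y": 0, "z": 0, "spin": 0, "claw": 1}])

```text
time_s: 24.18
eef_pos: [0.5741, -0.1196, 0.0902]
eef_rot: [-0.724, 3.057, -0.0]
ft_force: [0.6, -0.1, -1.1]
finger_gap: 0.0124
```

```bash
python3 look.py wrist w23; python3 look.py scene s23; python3 -c "
import cv2,numpy as np
a=cv2.imread('pics/w23.png')[130:290,220:420];b=cv2.imread('pics/s23.png')[120:280,150:350]
cv2.imwrite('pics/c23.png',np.hstack([cv2.resize(x,None,fx=2,fy=2,interpolation=cv2.INTER_CUBIC) for x in (a,b)]))"
```

```text
24.1833 [ 0.5741 -0.1196  0.0902] [-0.7237  3.0566 -0.0003] [ 0.5853 -0.0923 -1.1447] 0.012415460782149421 J [-0.336   0.5579  1.5018  0.0001  1.0814 -2.3718]
24.2333 [ 0.5741 -0.1197  0.0901] [-0.7234  3.0567 -0.0002] [-0.0105  0.2659 -0.8851] 0.012409996199721954 J [-0.3363  0.5581  1.5018  0.0001  1.0813 -2.3719]
```

View pics/c23.png

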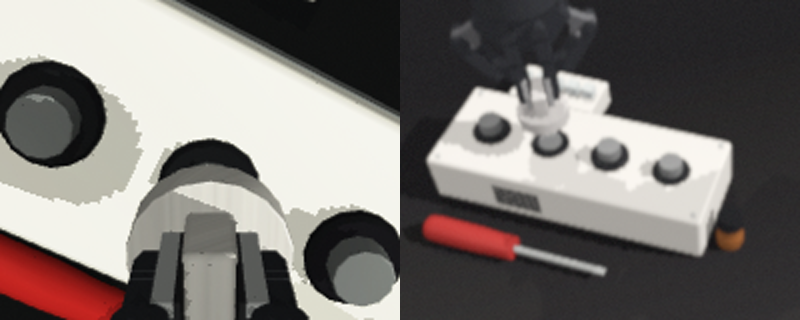

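View pics/w23.png

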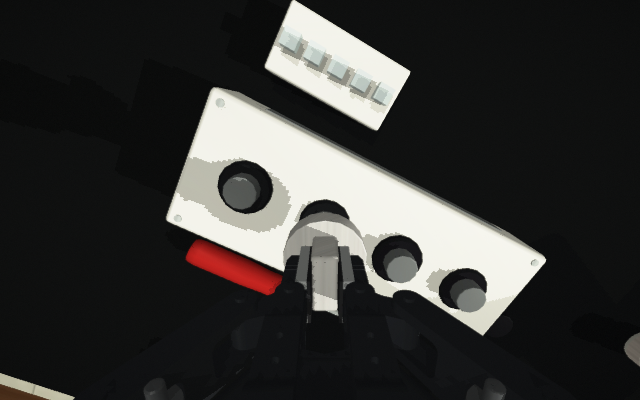

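```bash
python3 - <<'E'
from ell import *
np.set_printoptions(precision=4,suppress=True)
s,p=pickle.load(open("w23.pkl","rb")); g=cv2.cvtColor(p["color"],cv2.COLOR_BGR2GRAY)
R=Ro.from_rotvec(s["eef_rot"]).as_matrix()
sc=np.array([toz(p,uv,.06,s) for uv in [(221,103),(534,263),(178,218.5)]]); print(sc)
c=(sc[1]+sc[2])/2; ux=sc[1]-sc[0]; ux/=np.linalg.norm(ux); P=c-ux*.0325; print("centre",c,"place2",P, "yaw",np.degrees(np.arctan2(-ux[0],ux[1])))
cs=[]
for b in [(215,155,275,215),(368,232,425,285),(432,262,492,318)]:
    for e,a in blob(g,0,60,b)[:1]: X=toz(p,e[0],.062,s); cs.append(X); print("collar",e[0],e[1],X)
print("from 1,3,4:", (cs[0]+cs[1])/2, cs[0]*2/3+cs[2]/3)
# far edge of visible collar of place2 -> center
for P2 in [P,(cs[0]+cs[1])/2]:
    print("tool offset of place",R.T@(np.array([P2[0],P2[1],s["eef_pos"][2]])-s["eef_pos"])*1000)
# far edge of cover: rim z and top z
for uv,z in [((325,130+165/2),.1001),((325,130+182/2),.1151)]:
    X=toz(p,uv,z,s); print("cover far edge tool",R.T@(X-s["eef_pos"])*1000)
X=toz(p,(324,130+139/2),.062,s); print("collar far edge tool",R.T@(X-s["eef_pos"])*1000)
E
```

```text
[[ 0.5275 -0.221   0.06  ]
 [ 0.5293  0.0468  0.06  ]
 [ 0.6209 -0.2217  0.06  ]]
centre [ 0.5751 -0.0874  0.06  ] place2 [ 0.5748 -0.1199  0.06  ] yaw -0.3811172242580694
collar (244.83546447753906, 186.71939086914062) (51.11146926879883, 55.480621337890625) [ 0.5738 -0.185   0.062 ]
collar (396.37451171875, 258.03717041015625) (45.534427642822266, 49.80155944824219) [ 0.5744 -0.0558  0.062 ]
collar (462.1414794921875, 288.177978515625) (38.97316360473633, 48.34130859375) [0.5741 0.0073 0.062 ]
from 1,3,4: [ 0.5741 -0.1204  0.062 ] [ 0.5739 -0.1209  0.062 ]
tool offset of place [-0.4381 -0.6632  0.0004]
tool offset of place [ 0.4079 -0.7088  0.    ]
cover far edge tool [23.4725  0.1348 -9.9174]
cover far edge tool [ 23.8805   0.1141 -24.9175]
collar far edge tool [19.89   -0.5529 28.1844]
```

The offsets are small: the place is about 0.6 mm toward −y of the tool, and the cover sits 0.5–1 mm back along −x. I'll correct by half a millimetre each and go down.

>>> move_arm(plan=[{"x": 0.6, "y": -0.5, "z": 8, "spin": 0, "claw": 1}, {"x": 0, "y": 0, "z": 8, "spin": 0, "claw": 1}, {"x": 0, "y": 0, "z": 6, "spin": 0, "claw": 1}, {"x": 0, "y": 0, "z": 4, "spin": 0, "claw": 1}, {"x": 0, "y": 0, "z": 0, "spin": 0, "claw": 1}, {"x": 0, "y": 0, "z": 0, "spin": 0, "claw": 1}, {"x": 0, "y": 0, "z": 0, "spin": 0, "claw": 1}])

```text
time_s: 24.87
eef_pos: [0.5739, -0.1208, 0.064]
eef_rot: [-0.723, 3.057, -0.0]
ft_force: [-0.3, -0.2, -0.8]
finger_gap: 0.0132
```

```bash
python3 look.py wrist w24; python3 look.py scene s24; python3 -c "
import cv2,numpy as np
a=cv2.imread('pics/w24.png')[150:290,250:400];b=cv2.imread('pics/s24.png')[140:230,170:290]
cv2.imwrite('pics/c24.png',np.hstack([cv2.resize(x,(390,364),interpolation=cv2.INTER_CUBIC) for x in (a,b)]))"
```

```text
24.8667 [ 0.5739 -0.1208  0.064 ] [-0.7227  3.057  -0.0001] [-0.3371 -0.2282 -0.8412] 0.013244371780621256 J [-0.3382  0.589   1.5283  0.0001  1.024  -2.3733]
24.9167 [ 0.574  -0.1208  0.0642] [-0.7227  3.0567 -0.0004] [-0.3807 -0.5782 -1.2518] 0.013128489164586555 J [-0.3381  0.5888  1.5282  0.0001  1.0239 -2.3733]
```

View pics/c24.png

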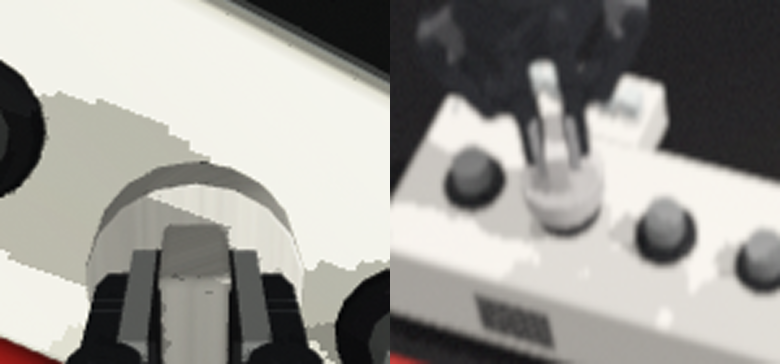

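The cover is centred over the collar (cover mid at crop column 566, collar beneath at 565). I'll lower it gently.

>>> move_arm(plan=[{"x": 0, "y": 0, "z": 2, "spin": 0, "claw": 1}, {"x": 0, "y": 0, "z": 2, "spin": 0, "claw": 1}, {"x": 0, "y": 0, "z": 1, "spin": 0, "claw": 1}, {"x": 0, "y": 0, "z": 0, "spin": 0, "claw": 1}])

```text
time_s: 25.3
eef_pos: [0.5735, -0.1206, 0.0585]
eef_rot: [0.723, -3.057, -0.001]
ft_force: [-0.4, 0.3, -0.1]
finger_gap: 0.0127
```

>>> move_arm(plan=[{"x": 0, "y": 0, "z": 1, "spin": 0, "claw": 1}, {"x": 0, "y": 0, "z": 1, "spin": 0, "claw": 1}, {"x": 0, "y": 0, "z": 0, "spin": 0, "claw": 1}])

```text
time_s: 25.55
eef_pos: [0.5736, -0.1207, 0.0567]
eef_rot: [0.723, -3.057, -0.0]
ft_force: [0.4, -0.5, -1.1]
finger_gap: 0.0128
```

>>> move_arm(plan=[{"x": 0, "y": 0, "z": 1, "spin": 0, "claw": 1}, {"x": 0, "y": 0, "z": 1, "spin": 0, "claw": 1}, {"x": 0, "y": 0, "z": 0, "spin": 0, "claw": 1}])

```text
time_s: 25.8
eef_pos: [0.5736, -0.1207, 0.0547]
eef_rot: [0.723, -3.057, -0.0]
ft_force: [0.5, 0.1, -0.6]
finger_gap: 0.0124
```

>>> move_arm(plan=[{"x": 0, "y": 0, "z": 1, "spin": 0, "claw": 1}, {"x": 0, "y": 0, "z": 1, "spin": 0, "claw": 1}, {"x": 0, "y": 0, "z": 0, "spin": 0, "claw": 1}])

```text
time_s: 26.05
eef_pos: [0.5736, -0.1207, 0.0527]
eef_rot: [0.723, -3.057, -0.0]
ft_force: [-0.1, -0.5, -1.4]
finger_gap: 0.0126
```

>>> move_arm(plan=[{"x": 0, "y": 0, "z": 1, "spin": 0, "claw": 1}, {"x": 0, "y": 0, "z": 0, "spin": 0, "claw": 1}])

```text
time_s: 26.22
eef_pos: [0.5736, -0.1207, 0.0517]
eef_rot: [0.723, -3.057, -0.0]
ft_force: [0.2, -0.1, -0.6]
finger_gap: 0.0129
```

>>> move_arm(plan=[{"x": 0, "y": 0, "z": 1, "spin": 0, "claw": 1}, {"x": 0, "y": 0, "z": 0, "spin": 0, "claw": 1}])

```text
time_s: 26.38
eef_pos: [0.5736, -0.1207, 0.0507]
eef_rot: [0.723, -3.057, -0.0]
ft_force: [-0.5, 0.2, -0.1]
finger_gap: 0.0125
```

>>> move_arm(plan=[{"x": 0, "y": 0, "z": 0.8, "spin": 0, "claw": 1}, {"x": 0, "y": 0, "z": 0, "spin": 0, "claw": 1}])

```text
time_s: 26.55
eef_pos: [0.5738, -0.1208, 0.0502]
eef_rot: [-0.723, 3.057, -0.0]
ft_force: [-0.5, -0.2, 0.0]
finger_gap: 0.0129
```

>>> move_arm(plan=[{"x": 0, "y": 0, "z": 0.6, "spin": 0, "claw": 1}, {"x": 0, "y": 0, "z": 0, "spin": 0, "claw": 1}])

```text
time_s: 26.72
eef_pos: [0.5738, -0.1207, 0.0502]
eef_rot: [-0.723, 3.057, -0.0]
ft_force: [-2.2, 0.3, 3.7]
finger_gap: 0.0127
```

```bash
python3 look.py wrist w25; python3 look.py scene s25; python3 -c "
import cv2,numpy as np
a=cv2.imread('pics/w25.png')[150:290,250:400];b=cv2.imread('pics/s25.png')[140:230,170:290]
cv2.imwrite('pics/c25.png',np.hstack([cv2.resize(x,(390,364),interpolation=cv2.INTER_CUBIC) for x in (a,b)]))"
```

```text
26.7167 [ 0.5738 -0.1207  0.0502] [-0.7228  3.0568 -0.0004] [-2.2133  0.3079  3.6858] 0.01274360569663228 J [-0.3381  0.6061  1.5415  0.0001  0.9935 -2.3733]
26.7667 [ 0.5738 -0.1207  0.0502] [-0.7228  3.0568 -0.0004] [-1.101   0.3349  5.6721] 0.012939647657502565 J [-0.3381  0.6061  1.5415  0.0001  0.9935 -2.3733]
```

View pics/c25.png

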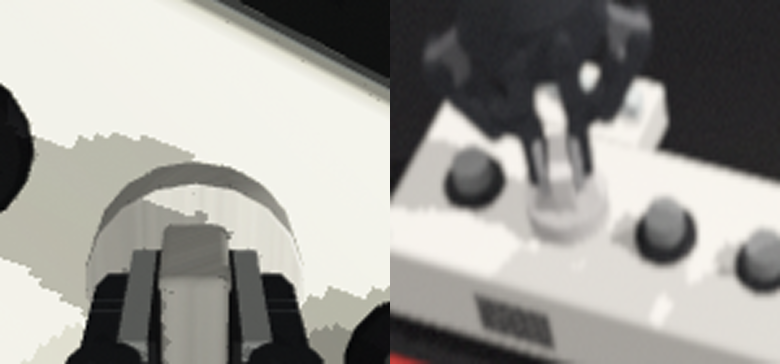

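The TCP is 60.1 mm above its grasp height on the table and force now rises, so the rim is on the panel at 60 mm with no collar showing. I'll release a little, then retreat straight up.

>>> move_arm(plan=[{"x": 0, "y": 0, "z": -0.6, "spin": 0, "claw": 0.9}, {"x": 0, "y": 0, "z": 0, "spin": 0, "claw": 0.8}, {"x": 0, "y": 0, "z": 0, "spin": 0, "claw": 0.66}, {"x": 0, "y": 0, "z": 0, "spin": 0, "claw": 0.66}, {"x": 0, "y": 0, "z": 0, "spin": 0, "claw": 0.66}, {"x": 0, "y": 0, "z": 0, "spin": 0, "claw": 0.66}])

```text
time_s: 27.32
eef_pos: [0.5737, -0.1207, 0.0499]
eef_rot: [0.723, -3.057, -0.0]
ft_force: [-0.8, -0.7, 0.3]
finger_gap: 0.0289
```

>>> move_arm(plan=[{"x": 0, "y": 0, "z": -5, "spin": 0, "claw": 0.66}, {"x": 0, "y": 0, "z": -10, "spin": 0, "claw": 0.66}, {"x": 0, "y": 0, "z": -20, "spin": 0, "claw": 0.66}, {"x": 0, "y": 0, "z": -30, "spin": 0, "claw": 0.66}, {"x": 0, "y": 0, "z": -35, "spin": 0, "claw": 0.66}, {"x": 0, "y": 0, "z": -35, "spin": 0, "claw": 0.66}, {"x": 0, "y": 0, "z": 0, "spin": 0, "claw": 0.66}, {"x": 0, "y": 0, "z": 0, "spin": 0, "claw": 0.66}, {"x": 0, "y": 0, "z": 0, "spin": 0, "claw": 0.66}, {"x": 0, "y": 0, "z": 0, "spin": 0, "claw": 0.66}])

```text
time_s: 28.15
eef_pos: [0.5729, -0.1204, 0.184]
eef_rot: [0.722, -3.055, -0.002]
ft_force: [-0.3, -1.5, -0.4]
finger_gap: 0.0292
```

```bash
python3 look.py wrist w26; python3 look.py scene s26; python3 look.py top t26; python3 -c "
import cv2,numpy as np
a=cv2.imread('pics/w26.png')[80:320,150:550];b=cv2.imread('pics/s26.png')[140:260,150:350]
cv2.imwrite('pics/c26.png',np.hstack([cv2.resize(x,(400,240),interpolation=cv2.INTER_CUBIC) for x in (a,b)]))"
```

```text
28.15 [ 0.5729 -0.1204  0.184 ] [ 0.7223 -3.0554 -0.0021] [-0.3248 -1.5171 -0.3972] 0.029158191509928898 J [-0.3382  0.4683  1.3774  0.0001  1.2983 -2.3733]
28.2 [ 0.5729 -0.1205  0.1838] [ 0.7222 -3.0551 -0.0024] [ 0.6642  0.185  -1.4502] 0.028924739396316918 J [-0.3382  0.4687  1.3773  0.0001  1.2983 -2.3733]
28.25 [ 0.573  -0.1205  0.1837] [ 0.7222 -3.0551 -0.0024] [ 0.4857 -0.1696 -0.3115] 0.02890861507215597 J [-0.3382  0.4689  1.3771  0.0001  1.2983 -2.3733]
```

View pics/c26.png

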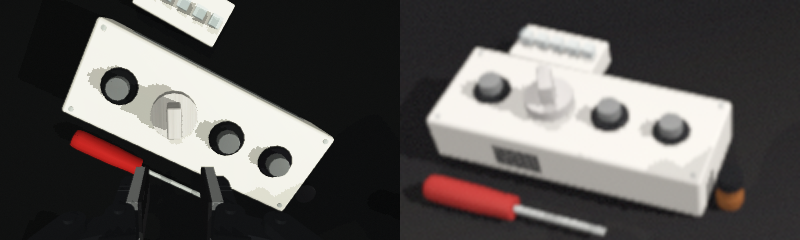

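View pics/s26.png

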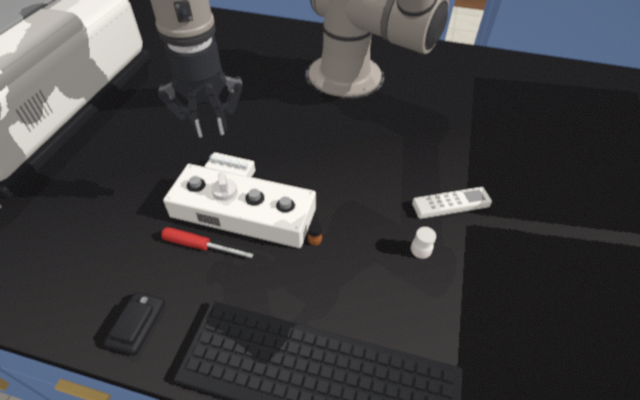

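The cover sits flat over the weak key, the other three keys are out and the bystanders are where they were. The gripper is well clear, so I'll hand in.

```bash
python3 -c "
from workcell import robot
print(robot.sign_off())"
```

```text
the job is handed in; nothing more can be done
None
```

The weak key, at (0.574, −0.120) and second from the −y end of the row, is latched in. The blanking cover is seated over it and released. I handed in at about 28 s; sign-off reports no verdict.

**Finding the key:**
- I felt three keys with the shut fingertips. The two at y ≈ −0.054 and y ≈ +0.011 resisted stiffly, up to about 6.6 N and 5.6 N, so I left them out.
- The key at y ≈ −0.119 gave way at no more than 3.7 N and clicked in. I did not touch the fourth key.
- Pictures taken after the click show that key low in its collar and the other three standing out.

**Placing the cover:**
- On the panel the tool stood 60.1 mm above its grasp height on the table, and the force then rose to about 5 N, so the rim rests at panel height.
- The last pictures show the cover level and centred to within about 1 mm by my estimate. The gripper is about 13 cm clear of it. No bystander has visibly moved; I did not measure this.

**What disagreed:**
- The real fingertips sit about 30 mm behind the reported TCP when the gripper is shut. I found this by touch and by camera and allowed for it.
- Pose readings taken straight after fast moves were off by a few millimetres, so I let the arm settle and re-measured before gripping and placing.

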